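# Load the weight hanger and count out the specimens

### The arm

A 6-joint arm with a two-finger parallel gripper is mounted at the origin on the work surface. World frame = base frame: x ahead of the robot, y to its left, z up, the work surface at z = 0. Lengths are in m, angles in rad, forces in N, time in s.
With the tool pointing down it reaches from about 0.325 to 0.9 m from the base axis. Payload 6.1 kg.
Tool frame: the origin (TCP) lies at the very end of the fingers, on their centre line; the grasp point (between the pads) lies 19 mm behind it; z points along the fingers, y is the line along which they close (so a half turn about z gives the same grasp; the last joint's range is limited). The gripper opens to 87 mm and grips with 3 to 60 N. Pads are 19 mm wide; open, the fingers measure 117 mm over their backs; the gripper's body (75 mm by 190 mm) begins 51 mm behind the grasp point.
Start: joints at [-1.455, 0.22, 1.526, -0, 1.395, -0.126], TCP at [0.15, -0.607, 0.196] pointing down, gripper open.
Joint ranges: [-2.98, 2.98], [-0.91, 2.08], [0.09, 2.57], [-1.24, 4.39], [0.2, 2.65], [-2.68, 2.68]. Speed limits (rad/s): [2.57, 2.57, 3.01, 3.14, 3.14, 3.14].

### API

Orientations are given as [roll, pitch, yaw] about the fixed x, y, z axes, in that order (R = Rz(yaw) Ry(pitch) Rx(roll)).
In Python, from cell import sense, get_image, sign_off, look_for gives the robot as it stands.
- The arm moves only by the tool move_arm, never from a script. Its argument "moves" is a list of rows, each a list of 3 entries, a list of its own where there are three numbers: the shift along the tool's x, y, z in m, then the turn, a rotation vector about the tool's x, y, z in degrees, then the finger opening in m, from 0 to 0.087. A call has 1 to 12 rows; each row shifts and turns the commanded pose from where the row before left it, along the tool's axes as they then stand; what a row does not reach is not made up. A row lasts 1/10 s, in which the tool goes at most 50 mm and 8.59 degrees, less where a joint would pass 70% of its speed; a pose out of reach is approached as far as the arm can. A call is refused whole if a number of a shift passes 0.05 or a number of a turn 8.59, either way. A call with a gripper value outside its range is refused whole. The fingers move at their own pace and stop on an object; the grip force is fixed at half the most. Time passes only in rows, so rows that do not move let the fingers close. It gives the time, the measured TCP pose, the force, the opening and the grip force at its end, in the units of the state.
- sense(): the state, without advancing time (a new reading comes with each control period).
- get_image(name): name is "scene" or "top"; returns a dict with "image" (384x512x3 uint8, blue, green, red), "z_map" (384x512 float32, m along the optical axis (not along the pixel's ray), 0 where there is no reading), "vertical_fov" (degrees; the focal length in pixels is half the picture's height over the tangent of half this angle, whatever the lens; pixels are square), "cx", "cy" (the principal point, pixels), "R" (3x3) and "t" (3): a world point X has camera coordinates R X + t. Camera axes: x right, y down, z forward; pixel columns grow to the right and rows downward; lengths in m; the calibration is good to about 2 mm. A picture is of the moment at which its call begins.
- sign_off(): hands the job in; it is judged then, once.
Trained networks look in a picture, given as the dict that the camera call returned (one of the last four; its "shot" number tells which), for a name from the list of things; names that differ only in an ending like _2 or _b are one class to them, and where a whole thing is asked for, a point or a joint stands for the part that bears it (a point fixed in the world has none). Each returns a list of dicts, best first, with "score" (0 to 1); they miss things now and then, are a little off and sometimes report something else, mostly with a low value. They report only what shows in the picture. A call takes as long as a camera call. They do not tell look-alikes from the thing itself.
- look_for(picture, label): "extent" ([left, top, right, bottom] as shares, 0 to 1, of the picture: columns of its width, rows of its height, round what is visible of it).
The state is a dict: "clock": time; "qpos": joint angles; "qvel": joint speeds; "joint_efforts": joint torques, N m; "tool_pos": TCP position; "eef_rot": TCP orientation; "force": force on the tool from outside, world axes, zero at the start; "ft_torque": the same for the moment, N m; "finger_gap": finger opening in m; "grip_force": force on a finger pad.
Only numpy, scipy, OpenCV 4.12 (cv2) and the standard library are available. Lean on these libraries where they do the work, as an engineer would, in place of code of your own. Each camera call takes 0.05 s, during which the arm holds its last target. There are 200 camera calls.

### The job

Get the dead-weight specimen test ready: load every slotted weight that is on the bench (there are three or four) onto the hanger, sliding each in sideways until the stem sits in the middle of the disc, stacked flat on one another on the pan, and with the slots spread round the stem so that no two slots point within 60 degrees of each other. Also lay exactly three of the four specimen bars flat on the floor of the shallow tray, not on one another, and leave the fourth one lying on the bench outside it. Leave the dishes, pot, beaker and bottle where they stand.

Things in the scene. Friction and masses are not known exactly. Their poses are not given: they have to be found in the camera images.
- hanger: Fixed weight hanger: grey base 100 mm wide, pillar, steel pan 80 mm wide with its flat top 60 mm above the bench, and up from the pan's centre a steel stem 10 mm thick that ends in a round head 26 mm wide, 137 to 149 mm above the bench, so that a disc cannot go on from above. Origin: on the stem's axis at bench level; z up, yaw of no meaning.
- hanger_pan (a point): Point on the stem's axis at the top face of the pan, 60 mm above the bench; z up.
- disc1: Slotted aluminium weight, 0.2 kg (may be absent): disc 76 mm wide, 12 mm thick; slot 16 mm wide with a round end about the centre, open to -x. At +x an ear, 22 mm wide, 12 mm thick, out to 77 mm, bears an upright tab to hold it by: 26 mm along x (52 to 78 mm from the centre), 10 mm thick along y, top 46 mm above the underside. Origin: disc's centre, underside; z up. Lies on mat_a.
- disc1_slot (a point): Mouth of disc1's slot: on the rim, 38 mm from the disc's centre towards -x, at half thickness.
- disc2: Slotted aluminium weight, 0.2 kg (may be absent): disc 76 mm wide, 12 mm thick; slot 16 mm wide with a round end about the centre, open to -x. At +x an ear, 22 mm wide, 12 mm thick, out to 77 mm, bears an upright tab to hold it by: 26 mm along x (52 to 78 mm from the centre), 10 mm thick along y, top 46 mm above the underside. Origin: disc's centre, underside; z up. Lies on mat_a.
- disc2_slot (a point): Mouth of disc2's slot: on the rim, 38 mm from the disc's centre towards -x, at half thickness.
- disc3: Slotted aluminium weight, 0.2 kg (may be absent): disc 76 mm wide, 12 mm thick; slot 16 mm wide with a round end about the centre, open to -x. At +x an ear, 22 mm wide, 12 mm thick, out to 77 mm, bears an upright tab to hold it by: 26 mm along x (52 to 78 mm from the centre), 10 mm thick along y, top 46 mm above the underside. Origin: disc's centre, underside; z up. Lies on mat_a.
- disc3_slot (a point): Mouth of disc3's slot: on the rim, 38 mm from the disc's centre towards -x, at half thickness.
- disc4: Slotted aluminium weight, 0.2 kg (may be absent): disc 76 mm wide, 12 mm thick; slot 16 mm wide with a round end about the centre, open to -x. At +x an ear, 22 mm wide, 12 mm thick, out to 77 mm, bears an upright tab to hold it by: 26 mm along x (52 to 78 mm from the centre), 10 mm thick along y, top 46 mm above the underside. Origin: disc's centre, underside; z up. Lies on mat_a.
- disc4_slot (a point): Mouth of disc4's slot: on the rim, 38 mm from the disc's centre towards -x, at half thickness.
- bar1: Off-white cast specimen bar, 70 mm long (x), 28 mm wide (y), 26 mm high (z), about 0.1 kg. Origin: the middle of the bar. Lies on mat_b, beside the tray.
- bar2: Off-white cast specimen bar, 70 mm long (x), 28 mm wide (y), 26 mm high (z), about 0.1 kg. Origin: the middle of the bar. Lies on mat_b, beside the tray.
- bar3: Off-white cast specimen bar, 70 mm long (x), 28 mm wide (y), 26 mm high (z), about 0.1 kg. Origin: the middle of the bar. Lies on mat_b, beside the tray.
- bar4: Off-white cast specimen bar, 70 mm long (x), 28 mm wide (y), 26 mm high (z), about 0.1 kg. Origin: the middle of the bar. Lies on mat_b, beside the tray.
- tray: Fixed shallow cream specimen tray on mat_b: outside 110 mm (x) by 250 mm (y) by 24 mm high, walls and floor 5 mm thick (inside 100 by 240 mm, floor 5 mm above the origin). Origin: centre of its underside, 3 mm above the bench.
- mat_a: Fixed grey bench mat, 290 mm (x) by 330 mm (y), 3 mm thick, on which the slotted weights lie; left or right of the hanger. Origin: centre of its underside.
- mat_b: Fixed dark bench mat, same size, 3 mm thick, with the tray and the specimen bars, on the other side. Origin: centre of its underside.
- petri: Bystander, to be left alone: clear petri dish, 60 mm wide, 15 mm high, on mat_a. Origin: centre of its underside.
- petri_stack: Bystander, to be left alone: two stacked glass dishes, 90 mm wide, 30 mm high, beyond the hanger. Origin: centre of its underside.
- pot: Bystander, to be left alone: small screw-cap sample pot, 44 mm wide, 45 mm high, on mat_a. Origin: centre of its underside.
- beaker: Bystander, to be left alone: glass beaker, 70 mm wide, 90 mm high, at the back of the table. Origin: centre of its underside.
- wash_bottle: Bystander, to be left alone: white wash bottle with red cap, 66 mm wide, 170 mm high, at the back of the table. Origin: centre of its underside.
Mind the look-alikes: they are no part of the job. What is shaped like the disc3 but yellow is not meant. Leave any turquoise look-alike of the hanger alone.

How it is judged:
By the outcome, as a careful person would: the job done as asked, in the order asked, and still so for the second after the job is handed in, with the robot touching nothing.
Of disc1, disc2, disc3, disc4 only 3 to 4 are there at a start; the rules pass over those that are not, and their reading is None.
At some moment in a run one of bar1, bar2, bar3, bar4 may be knocked a few centimetres aside while the robot is not near it.
It also fails if it takes over 192 s, if anything falls off the work surface, if the arm or the gripper's body presses on something with over 40 N, if the wrist force passes 120 N, or if a joint passes its speed limit or range.

## Working session

There is one attempt and no reset: what is moved stays moved. The work goes in short steps, Python scripts to look and compute and a tool call to move; the robot and the scene stay as the last step left them, time stands still between calls to the robot, and variables do not carry over. Pictures are saved under pics/ and viewed, at most 14 in all, crops included, and the job is handed in when it is done.

Besides the shell and the picture viewer there is one more tool, called after "Request:" as name(argument=value, ...) on one line, values as JSON. move_arm: Moves the arm, as the interface text tells. Its arguments: {"type":"object","properties":{"moves":{"type":"array","items":{"type":"array"}}},"required":["moves"]}

```bash
ls; mkdir -p pics
python3 - <<'E'
from cell import *
import cv2
print(sense())
for n in ("scene","top"):
    p=get_image(n); cv2.imwrite(f"pics/{n}0.png",p["image"])
    print(n,p["vertical_fov"],p["cx"],p["cy"],p["R"],p["t"],p["shot"])
E
```

```text
pics
{'clock': 0.0, 'qpos': array([-1.45510864e+00,  2.21247515e-01,  1.52760342e+00,  1.30958538e-05,
        1.39470055e+00, -1.26105000e-01]), 'qvel': array([ 4.99076736e-04, -1.35843210e-03,  1.69508176e-04,  3.61907549e-04,
        6.25437853e-04, -8.87520914e-05]), 'joint_efforts': array([-1.92419553e-03, -4.94616079e+01, -3.87374067e+01,  6.97576907e-02,
        5.69728401e-02, -1.79029798e-04]), 'tool_pos': array([ 0.14957213, -0.60614833,  0.19512813]), 'eef_rot': array([-3.13965100e+00, -2.59150563e-04,  2.41790129e-01]), 'force': array([ 0.47583354,  0.14067222, -0.36117023]), 'ft_torque': array([-0.04285832,  0.01171213,  0.01000154]), 'grip_force': 0.0, 'finger_gap': 0.08710452070314563}
scene 54.74839065724446 256.6801595285466 190.55081330905466 [[ 0.70744325  0.70669253 -0.0104744 ]
 [ 0.59211077 -0.6007017  -0.53717994]
 [-0.38591305  0.37382232 -0.84340263]] [-0.39427066 -0.26733515  1.30293758] 1
top 45.65904010901706 255.6121972631791 192.2520401427513 [[ 0.01796365 -0.99983447 -0.00288855]
 [-0.9757958  -0.01690186 -0.21802957]
 [ 0.21794465  0.00673525 -0.97593789]] [7.89724890e-04 5.38083400e-01 1.12003414e+00] 2
```

View pics/top0.png

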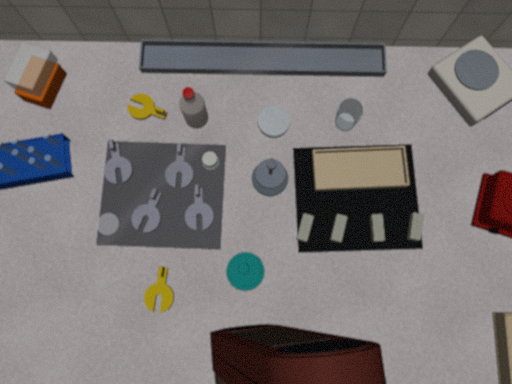

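View pics/scene0.png

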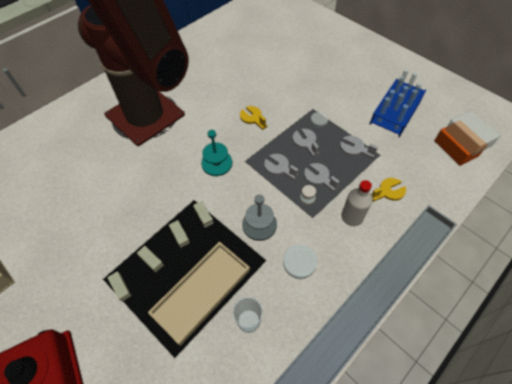

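The top view shows mat_a on the left with four grey discs at (118,165), (180,170), (147,215) and (200,213). The grey hanger is at (270,178), and mat_b on the right carries the tray at (360,168) and bars at (306,228), (339,228), (377,228) and (416,228).

Look-alikes to leave: yellow discs at (145,105) and (160,293), and the turquoise hanger at (245,270). I'll take the four grey discs and the grey hanger.

```bash
cat > h.py <<'E'
import numpy as np, cv2
from cell import *
def K(p):
    f=p["image"].shape[0]/2/np.tan(np.radians(p["vertical_fov"])/2); return f
def proj(p,X):
    c=np.atleast_2d(X)@np.asarray(p["R"]).T+p["t"]; return c[:,:2]/c[:,2:]*K(p)+[p["cx"],p["cy"]]
def ray(p,uv,z):
    uv=np.atleast_2d(uv).astype(float); d=np.c_[(uv-[p["cx"],p["cy"]])/K(p),np.ones(len(uv))]@np.asarray(p["R"])
    o=-np.asarray(p["R"]).T@p["t"]; return o+d*((z-o[2])/d[:,2])[:,None]
def cloud(p):
    z=p["z_map"]; v,u=np.mgrid[:z.shape[0],:z.shape[1]]
    c=np.stack([(u-p["cx"])/K(p)*z,(v-p["cy"])/K(p)*z,z],-1)
    return (c-p["t"])@np.asarray(p["R"])
E
python3 - <<'E'
from h import *
p=get_image("top"); C=cloud(p); im=p["image"]
def s(n,u,v): print(n,np.round(C[v,u],4),im[v,u], "sd",np.round(C[v-2:v+3,u-2:u+3,2].std(),4))
for n,u,v in [("bench",300,300),("matA",165,235),("d1",112,172),("d2",172,178),("d3",140,222),("d4",192,222),("tray",360,168),("b1",306,228),("b2",339,228),("b3",377,228),("b4",416,228),("matb",350,200),("pan",262,186),("head",271,170),("turq",245,271)]: s(n,u,v)
a=im[120:275,90:240]; b=im[130:260,240:430]
cv2.imwrite("pics/cropA.png",cv2.resize(a,None,fx=5,fy=3.8*1.0,interpolation=cv2.INTER_CUBIC) if 0 else cv2.resize(a,None,fx=3.8,fy=3.8,interpolation=cv2.INTER_CUBIC))
s0=get_image("scene"); C0=cloud(s0)
print(np.round(C0[200:204,258],4), s0["image"][200,258])
for n in ["disc1","hanger","bar1","tray"]:
    for r in look_for(p,n): print(n,round(r["score"],2),np.round(np.array(r["extent"])*[512,384,512,384],1))
E
```

```text
bench [ 0.2682 -0.1092 -0.0015] [145 147 153] sd 0.002
matA [0.4299 0.2493 0.0038] [77 76 73] sd 0.002
d1 [0.5972 0.4011 0.0162] [136 125 123] sd 0.0026
d2 [0.5829 0.2371 0.0172] [131 119 122] sd 0.0028
d3 [0.4621 0.3158 0.0134] [104  97  98] sd 0.0059
d4 [0.4644 0.1777 0.0141] [133 124 123] sd 0.0027
tray [ 0.6217 -0.2728  0.0099] [117 141 158] sd 0.0025
b1 [ 0.4512 -0.1223  0.0313] [126 136 136] sd 0.002
b2 [ 0.4526 -0.2081  0.032 ] [124 135 133] sd 0.0027
b3 [ 0.455  -0.3079  0.0277] [123 130 132] sd 0.0027
b4 [ 0.457  -0.4102  0.0259] [127 138 138] sd 0.0021
matb [ 0.5336 -0.2446  0.0029] [20 27 26] sd 0.2366
pan [ 0.5559 -0.006   0.055 ] [91 86 77] sd 0.024
head [ 0.585  -0.0276  0.1075] [45 47 46] sd 0.0317
turq [0.3324 0.0308 0.146 ] [108 112  22] sd 0.0177
[[ 0.5956 -0.0314  0.1496]
 [ 0.5969 -0.0327  0.1477]
 [ 0.5986 -0.0344  0.1469]
 [ 0.5999 -0.0357  0.145 ]] [113 115 107]
disc1 0.93 [164.  147.1 193.1 189.8]
disc1 0.87 [103.8 141.2 135.4 184.2]
disc1 0.85 [126.6  93.9 168.2 117.7]
disc1 0.81 [182.7 183.6 215.6 232.1]
disc1 0.8 [127.7 190.  161.6 232.7]
disc1 0.66 [144.5 268.4 174.5 308.7]
disc1 0.42 [ 95.7 213.3 120.2 237.5]
hanger 0.72 [249.6 159.1 287.7 197.9]
hanger 0.7 [226.8 253.  266.1 288.9]
hanger 0.51 [259.5 105.4 291.1 142.1]
bar1 0.84 [370.4 214.2 385.4 240.2]
bar1 0.66 [300.9 214.8 317.3 240. ]
bar1 0.62 [332.6 210.8 348.5 242.5]
tray 0.64 [311.1 148.9 408.9 193.7]
tray 0.54 [187.3 185.4 211.2 230.7]
```

View pics/cropA.png

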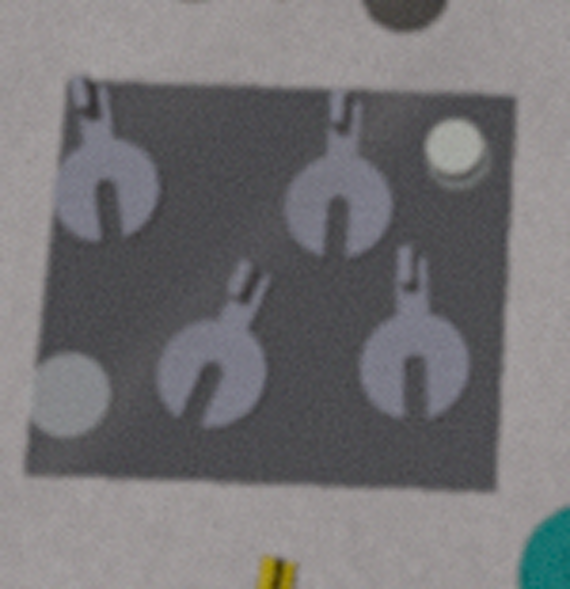

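The crop confirms four grey slotted discs on the grey mat. Yellow ones lie outside it and the petri dish is the full circle at lower left. Next I'll crop the hanger and fit the discs.

```bash
cat >> h.py <<'E'
from scipy.optimize import minimize
def circ(r,z,n=48,c=(0,0)):
    a=np.linspace(0,2*np.pi,n,endpoint=False); return np.c_[c[0]+r*np.cos(a),c[1]+r*np.sin(a),np.full(n,z)]
def rect(x0,x1,y0,y1,z): return np.array([[x0,y0,z],[x1,y0,z],[x1,y1,z],[x0,y1,z]],float)
# layers: list of (value, points, hull?) drawn in order in body frame
def disc_layers(z=0.003):
    L=[(1,circ(.038,z+.012)),(1,rect(.03,.077,-.011,.011,z+.012)),(0,circ(.008,z+.012)),(0,rect(-.045,0,-.008,.008,z+.012))]
    return L
def bar_layers(z=.003): return [(1,np.r_[rect(-.035,.035,-.014,.014,z+.026),rect(-.035,.035,-.014,.014,z+.013)])]
def render(p,L,x,win,S=6):
    u0,v0,u1,v1=win; im=np.zeros(((v1-v0)*S,(u1-u0)*S),np.float32); c,s=np.cos(x[2]),np.sin(x[2])
    for val,P in L:
        W=np.c_[x[0]+c*P[:,0]-s*P[:,1],x[1]+s*P[:,0]+c*P[:,1],P[:,2]]
        q=(proj(p,W)-[u0,v0]+.5)*S-.5; h=cv2.convexHull(q.astype(np.float32))
        cv2.fillConvexPoly(im,np.round(h*16).astype(np.int32),float(val),cv2.LINE_AA if 0 else 8,4)
    return cv2.GaussianBlur(cv2.resize(im,(u1-u0,v1-v0),interpolation=cv2.INTER_AREA),(0,0),.8)
def fit(p,L,x0,rad=.055,clip=None,yaw=True,wr=.048,zc=.015):
    """returns pose x,y,yaw and correlation; compares within wr of the initial centre"""
    g=cv2.cvtColor(p["image"],cv2.COLOR_BGR2GRAY).astype(np.float32)
    if clip: g=np.clip(g,*clip)
    def win(x):
        q=proj(p,circ(wr,zc)+[x[0],x[1],0]); a=np.floor(q.min(0)).astype(int)-1; b=np.ceil(q.max(0)).astype(int)+2
        w=(max(a[0],0),max(a[1],0),min(b[0],512),min(b[1],384)); m=np.zeros((w[3]-w[1],w[2]-w[0]),np.uint8)
        cv2.fillConvexPoly(m,np.round(q-[w[0],w[1]]).astype(np.int32),1); return w,m>0
    x=np.array(x0,float)
    for _ in range(2):
        w,m=win(x); G=g[w[1]:w[3],w[0]:w[2]][m]
        def cost(d):
            y=np.array(x); y[:2]+=d[:2]*.01
            if yaw: y[2]+=d[2]*.2
            return -np.corrcoef(render(p,L,y,w)[m],G)[0,1]
        k=3 if yaw else 2
        r=minimize(cost,np.zeros(k),method="Nelder-Mead",options=dict(initial_simplex=np.r_[np.zeros((1,k)),np.eye(k)]-.2,xatol=5e-3,fatol=1e-5))
        x[:2]+=r.x[:2]*.01
        if yaw: x[2]+=r.x[2]*.2
    return x,-r.fun
E
python3 - <<'E'
from h import *
t=get_image("top"); s=get_image("scene")
for uv in [(118,168),(180,172),(145,218),(199,216)]:
    x0=np.r_[ray(t,uv,.015)[0,:2],0]
    if uv[0]==145: x0[2]=-.4
    a=fit(t,disc_layers(),x0); b=fit(s,disc_layers(),a[0])
    print("disc",*[np.round(np.r_[q[0],q[1]],4) for q in (a,b)])
for uv in [(306,228),(339,228),(377,228),(416,228)]:
    x0=np.r_[ray(t,uv,.029)[0,:2],-.15]
    a=fit(t,bar_layers(),x0,wr=.05,clip=(20,130)); b=fit(s,bar_layers(),a[0],wr=.05,clip=(20,150))
    print("bar",*[np.round(np.r_[q[0],q[1]],4) for q in (a,b)])
a=cv2.resize(t["image"][150:210,235:305],None,fx=6,fy=6,interpolation=cv2.INTER_CUBIC)
b=cv2.resize(s["image"][185:245,228:298],None,fx=6,fy=6,interpolation=cv2.INTER_CUBIC)
cv2.imwrite("pics/hang.png",np.vstack([a,b])[:, :] if 0 else np.hstack([cv2.resize(a,(399,342)),cv2.resize(b,(399,342))]))
E
```

```text
disc [0.6066 0.3899 0.2334 0.5491] [0.6063 0.4328 0.8004 0.6138]
disc [ 0.5959  0.2204 -0.0236  0.9842] [ 0.5965  0.2218 -0.0221  0.9787]
disc [ 0.4741  0.3026 -0.3466  0.9821] [ 0.4747  0.3033 -0.4124  0.9436]
disc [0.4816 0.1609 0.0713 0.9909] [0.4825 0.1617 0.0605 0.9824]
bar [ 0.4551 -0.1189 -0.3312  0.5305] [ 0.4563 -0.093  -2.6443  0.5401]
bar [ 0.4554 -0.2089 -0.2518  0.9978] [ 0.4577 -0.2076 -0.248   0.989 ]
bar [ 0.4582 -0.311   0.05    0.9943] [ 0.4601 -0.3094  0.0553  0.9739]
bar [ 0.458  -0.4398  0.5745  0.3872] [ 0.4779 -0.4659  1.1831  0.1778]
```

View pics/hang.png

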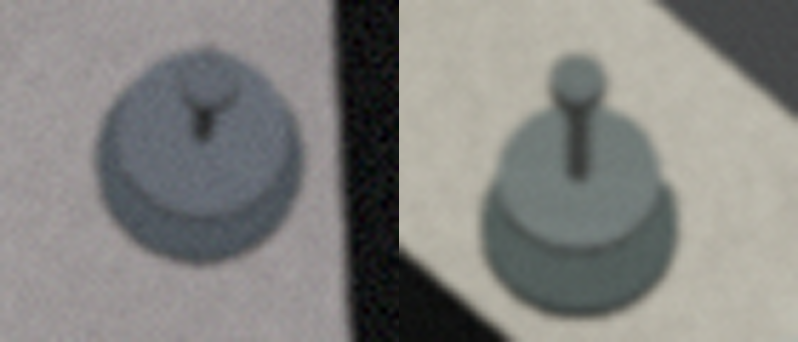

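The hanger shows as a grey pan over the base with dark stem, at about (270,178) in top and (258,205) in scene. I'll fit it and refit the edge-lying items.

```bash
cat >> h.py <<'E'
def hang_layers(hb=.012): return [(1,np.r_[circ(.05,0),circ(.05,hb)]),(.7,circ(.04,.06)),(1,np.r_[circ(.005,.061),circ(.005,.137)]),(.9,circ(.013,.137)),(.7,circ(.013,.147))]
def show(n,*q): print(n,*[np.round(np.r_[a[0],a[1]],4) for a in q])
E
python3 - <<'E'
from h import *
t=get_image("top"); s=get_image("scene")
inv=lambda p:{**p,"image":255-p["image"]}
for hb in (.008,.015,.022):
    a=fit(inv(t),hang_layers(hb),[.57,-.015,0],yaw=False,wr=.056,zc=.03,clip=(90,200)); b=fit(inv(s),hang_layers(hb),[.57,-.015,0],yaw=False,wr=.056,zc=.03,clip=(60,200)); show("hang",a,b)
for y in (0,.15,.3):
    x0=np.r_[ray(t,(118,167),.015)[0,:2],y]
    a=fit(t,disc_layers(),x0,wr=.04,clip=(70,128)); b=fit(s,disc_layers(),x0,wr=.04,clip=(70,170)); show("disc",a,b)
for uv,y in [((306,228),-.25),((416,228),-.1)]:
    x0=np.r_[ray(t,uv,.029)[0,:2],y]
    a=fit(t,bar_layers(),x0,wr=.04,clip=(20,130)); b=fit(s,bar_layers(),x0,wr=.04,clip=(20,150)); show("bar",a,b)
for c in (t,s):
  for P in [(.57,-.015,.06),(.6,.392,.015),(.62,-.28,.008)]:
    print(np.round(proj(c,P)),end=' ')
C=cloud(t); m=(abs(C[...,2]-.026)<.006)&(C[...,0]>.53)&(C[...,1]<-.06)&(C[...,1]>-.5)
print("rim",m.sum(),np.percentile(C[m],[2,98],axis=0)[:,:2])
E
```

```text
hang [ 0.591  -0.0268  0.      0.9691] [ 0.5926 -0.0254  0.      0.9694]
hang [ 0.5909 -0.0267  0.      0.9646] [ 0.5929 -0.0259  0.      0.9616]
hang [ 0.5907 -0.0267  0.      0.949 ] [ 0.593  -0.0258  0.      0.946 ]
disc [0.6057 0.3893 0.2647 0.9022] [0.6074 0.3931 0.3363 0.7962]
disc [0.6057 0.3892 0.2495 0.9032] [0.6072 0.3935 0.3596 0.7813]
disc [0.6059 0.3892 0.2548 0.9039] [0.6072 0.3936 0.3581 0.7803]
bar [ 0.4552 -0.119  -0.3409  0.6089] [ 0.4536 -0.1077 -0.6241  0.5544]
bar [ 0.4629 -0.4315  0.2617  0.5457] [ 0.4679 -0.4234 -0.6594  0.5943]
[[266. 180.]] [[116. 171.]] [[362. 169.]] [[256. 208.]] [[351. 143.]] [[197. 293.]] rim 1532 [[ 0.56110375 -0.48260454]
 [ 0.9877165  -0.06335687]]
```

Both views agree within about 2 mm: hanger at (0.592, −0.026), first disc at (0.482, 0.161), yaw 4°. Next is a move planner, and then the reach.

```bash
cat >> h.py <<'E'
from scipy.spatial.transform import Rotation as Ro
import math
H=np.array([.5918,-.0262])
def plan(wps,vmax=.048,tmax=8.5):
    """wps: (x,y,z,yaw_deg,gap[,vmax]); prints rows in tool axes (rounded), starting at the measured pose"""
    s=sense(); P=np.array(s["tool_pos"]); yaw=np.degrees(s["eef_rot"][2]); rows=[]
    for w in wps:
        v=w[5] if len(w)>5 else vmax
        dy=(w[3]-yaw+180)%360-180 if len(w)<7 else w[3]-yaw
        D=np.array(w[:3])-P; n=max(1,math.ceil(np.abs(D).max()/v*1.0),math.ceil(np.linalg.norm(D)/v),math.ceil(abs(dy)/tmax))
        for i in range(n):
            k=n-i; st=(np.array(w[:3])-P)/k; a=np.radians(yaw)
            d=np.round([np.cos(a)*st[0]+np.sin(a)*st[1],np.sin(a)*st[0]-np.cos(a)*st[1],-st[2]],3)+0.
            t=round(-((yaw+dy*0)*0+(dy/n)),1)+0.
            P=P+np.array([np.cos(a)*d[0]+np.sin(a)*d[1],np.sin(a)*d[0]-np.cos(a)*d[1],-d[2]]); yaw-=t
            rows.append([[float(q) for q in d],[0,0,t],w[4]])
    for i in range(0,len(rows),12): print(str(rows[i:i+12]).replace(" ",""))
    print(len(rows),"end",np.round(P,4),round(yaw,1))
def st():
    s=sense(); print(round(float(s["clock"]),2),np.round(s["tool_pos"],4),np.round(np.degrees(s["eef_rot"]),2),"F",np.round(s["force"],1),"gap",round(float(s["finger_gap"]),4),"grip",round(float(s["grip_force"]),1),"q",np.round(s["qpos"],2))
def tab(x,r=.065): return x[0]+r*np.cos(x[2]),x[1]+r*np.sin(x[2])
E
python3 - <<'E'
from h import *
d=[.482,.1613,.066]; a=tab(d); y=np.degrees(d[2])
plan([(*a,.19,y,.03),(*a,.10,y,.03),(*a,.055,y,.03)])
E
```

```text
[[[0.03,-0.034,0.0],[0,0,np.float64(0.5)],0.03],[[0.03,-0.035,0.0],[0,0,np.float64(0.5)],0.03],[[0.029,-0.035,0.0],[0,0,np.float64(0.5)],0.03],[[0.029,-0.035,0.0],[0,0,np.float64(0.5)],0.03],[[0.029,-0.036,0.0],[0,0,np.float64(0.5)],0.03],[[0.029,-0.036,0.0],[0,0,np.float64(0.5)],0.03],[[0.028,-0.036,0.0],[0,0,np.float64(0.5)],0.03],[[0.028,-0.036,0.001],[0,0,np.float64(0.5)],0.03],[[0.028,-0.036,0.0],[0,0,np.float64(0.5)],0.03],[[0.027,-0.037,0.001],[0,0,np.float64(0.5)],0.03],[[0.027,-0.037,0.0],[0,0,np.float64(0.5)],0.03],[[0.027,-0.037,0.001],[0,0,np.float64(0.5)],0.03]]
[[[0.026,-0.037,0.0],[0,0,np.float64(0.5)],0.03],[[0.026,-0.038,0.001],[0,0,np.float64(0.5)],0.03],[[0.025,-0.038,0.0],[0,0,np.float64(0.5)],0.03],[[0.025,-0.038,0.001],[0,0,np.float64(0.5)],0.03],[[0.025,-0.038,0.0],[0,0,np.float64(0.5)],0.03],[[0.025,-0.039,0.001],[0,0,np.float64(0.5)],0.03],[[0.024,-0.039,0.0],[0,0,np.float64(0.5)],0.03],[[0.0,0.0,0.045],[0,0,np.float64(0.3)],0.03],[[0.0,0.0,0.045],[0,0,np.float64(0.3)],0.03],[[0.0,0.0,0.045],[0,0,np.float64(0.0)],0.03]]
22 end [0.5469 0.1659 0.0553] 3.8
```

Request:
move_arm(moves=[[[0.03,-0.034,0],[0,0,0.5],0.03],[[0.03,-0.035,0],[0,0,0.5],0.03],[[0.029,-0.035,0],[0,0,0.5],0.03],[[0.029,-0.035,0],[0,0,0.5],0.03],[[0.029,-0.036,0],[0,0,0.5],0.03],[[0.029,-0.036,0],[0,0,0.5],0.03],[[0.028,-0.036,0],[0,0,0.5],0.03],[[0.028,-0.036,0.001],[0,0,0.5],0.03],[[0.028,-0.036,0],[0,0,0.5],0.03],[[0.027,-0.037,0.001],[0,0,0.5],0.03],[[0.027,-0.037,0],[0,0,0.5],0.03],[[0.027,-0.037,0.001],[0,0,0.5],0.03]])

```text
clock: 1.8
tool_pos: [0.4023, -0.1173, 0.1938]
eef_rot: [3.141, -0.001, 0.136]
force: [1.0, -0.5, -0.4]
finger_gap: 0.0296
grip_force: 0.0
```

Request:
move_arm(moves=[[[0.026,-0.037,0],[0,0,0.5],0.03],[[0.026,-0.038,0.001],[0,0,0.5],0.03],[[0.025,-0.038,0],[0,0,0.5],0.03],[[0.025,-0.038,0.001],[0,0,0.5],0.03],[[0.025,-0.038,0],[0,0,0.5],0.03],[[0.025,-0.039,0.001],[0,0,0.5],0.03],[[0.024,-0.039,0],[0,0,0.5],0.03],[[0,0,0.045],[0,0,0.3],0.03],[[0,0,0.045],[0,0,0.3],0.03],[[0,0,0.045],[0,0,0],0.03],[[0,0,0],[0,0,0],0.03],[[0,0,0],[0,0,0],0.03]])

```text
clock: 3.0
tool_pos: [0.5466, 0.1658, 0.0554]
eef_rot: [3.141, 0.002, 0.065]
force: [-0.1, -1.2, 0.5]
finger_gap: 0.0302
grip_force: 0.0
```

```bash
sed -i 's/t=round(-((yaw+dy\*0)\*0+(dy\/n)),1)+0\./t=float(round(-dy\/n,1)+0.)/' h.py
python3 - <<'E'
from h import *
st()
d=[.482,.1613,.066]; a=tab(d); y=np.degrees(d[2])
plan([(*a,.021,y,.03)])
t=get_image("scene"); u,v=proj(t,[.547,.165,.03])[0].astype(int)
cv2.imwrite("pics/g1.png",cv2.resize(t["image"][v-50:v+50,u-65:u+65],None,fx=5,fy=5,interpolation=cv2.INTER_CUBIC))
E
```

```text
3.0 [0.5466 0.1658 0.0554] [1.7999e+02 1.0000e-01 3.7500e+00] F [-0.1 -1.2  0.5] gap 0.0302 grip 0.0 q [0.16 0.24 1.79 0.   1.12 1.66]
[[[0.0,0.0,0.034],[0,0,0.0],0.03]]
1 end [0.5466 0.1658 0.0214] 3.8
```

View pics/g1.png

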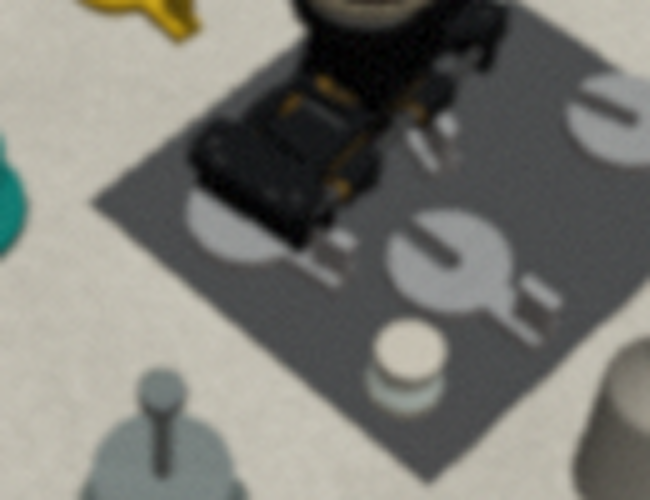

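The tool is above the tab at crop pixel (345,245), and the gripper's long side lies along y. Descending and gripping.

Request:
move_arm(moves=[[[0,0,0.017],[0,0,0],0.03],[[0,0,0.017],[0,0,0],0.03],[[0,0,0],[0,0,0],0.03],[[0,0,0],[0,0,0],0],[[0,0,0],[0,0,0],0],[[0,0,0],[0,0,0],0],[[0,0,0],[0,0,0],0],[[0,0,-0.005],[0,0,0],0],[[0,0,-0.02],[0,0,0],0],[[0,0,-0.03],[0,0,0],0],[[0,0,-0.04],[0,0,0],0],[[0,0,-0.04],[0,0,0],0]])

```text
clock: 4.25
tool_pos: [0.5463, 0.1658, 0.1574]
eef_rot: [3.141, 0.001, 0.065]
force: [1.2, 0.2, 0.0]
finger_gap: 0.0002
grip_force: 0.0
```

Run:
```python
from h import *
st()
def stage(phi,r,z):
    a=np.radians(phi); return H[0]+(r+.065)*np.cos(a),H[1]+(r+.065)*np.sin(a),z
plan([(.547,.165,.22,30,0),(*stage(30,.08,.22),30,0),(*stage(30,.08,.127),30,0)],vmax=.045)
```

```text
4.25 [0.5463 0.1658 0.1574] [1.7999e+02 7.0000e-02 3.7500e+00] F [1.2 0.2 0. ] gap 0.0002 grip 0.0 q [ 0.16  0.12  1.71 -0.    1.31  1.66]
[[[0.0,0.0,-0.016],[0,0,-6.6],0],[[0.0,0.0,-0.016],[0,0,-6.6],0],[[0.0,0.0,-0.015],[0,0,-6.6],0],[[0.0,0.001,-0.016],[0,0,-6.6],0],[[0.018,0.038,0.0],[0,0,0.0],0],[[0.018,0.038,0.0],[0,0,0.0],0],[[0.017,0.037,0.0],[0,0,0.0],0],[[0.018,0.038,0.0],[0,0,0.0],0],[[0.017,0.037,0.0],[0,0,0.0],0],[[0.0,0.0,0.031],[0,0,0.1],0],[[0.0,0.0,0.031],[0,0,0.1],0],[[0.0,0.0,0.031],[0,0,0.1],0]]
12 end [0.7172 0.0465 0.1274] 29.9
```

The gripper closed on nothing, so I'll look.

Run:
```python
from h import *
t=get_image("top"); s=get_image("scene")
for n,c in (("t",t),("s",s)):
    u,v=proj(c,[.52,.165,.03])[0].astype(int)
    print(n, (proj(c,[[.547,.165,.049],[.547,.165,.157],[.482,.161,.015]])-[u-50,v-40])*4)
    cv2.imwrite(f"pics/m{n}.png",cv2.resize(c["image"][v-40:v+40,u-50:u+50],None,fx=4,fy=4,interpolation=cv2.INTER_CUBIC))
cv2.imwrite("pics/m.png",np.hstack([cv2.imread("pics/mt.png"),cv2.imread("pics/ms.png")]))
```

```text
t [[202.0945687  115.01162709]
 [178.65581941  74.13920665]
 [210.21097464 222.00608023]]
s [[231.80842671 166.3321064 ]
 [243.10767273  73.86397187]
 [163.57658738 147.75663906]]
```

View pics/m.png

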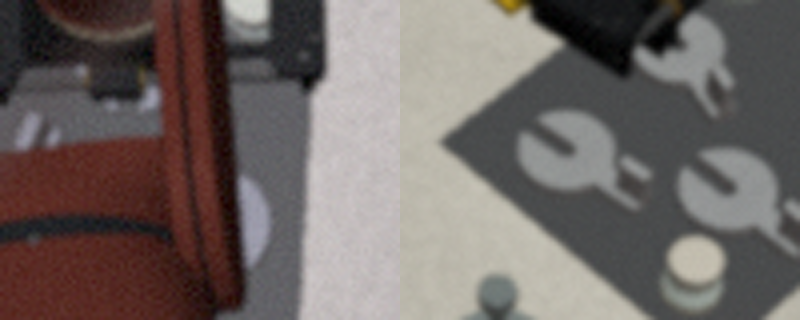

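Disc and tab are where I projected them, at scene-crop (635,175), but the gripper looks shifted. A full view will tell me more.

Run:
```python
from h import *
t=get_image("top"); s=get_image("scene"); X=sense()["tool_pos"]
R=Ro.from_euler("xyz",sense()["eef_rot"]).as_matrix()
o=[]
for c in (t,s):
    im=cv2.resize(c["image"],None,fx=2,fy=2,interpolation=cv2.INTER_CUBIC)
    for k,col in ((0,(0,255,0)),(-.07,(255,0,255)),(-.15,(0,255,255))):
        u=proj(c,X+R@[0,0,k])[0]*2; cv2.drawMarker(im,tuple(int(q) for q in u),col,0,14,2)
    u,v=(proj(c,X)[0]*2).astype(int); u=min(max(u,200),824);v=min(max(v,250),518)
    o.append(im[v-250:v+250,u-200:u+200])
cv2.imwrite("pics/full.png",np.hstack(o))
```

```text
(no output)
```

View pics/full.png

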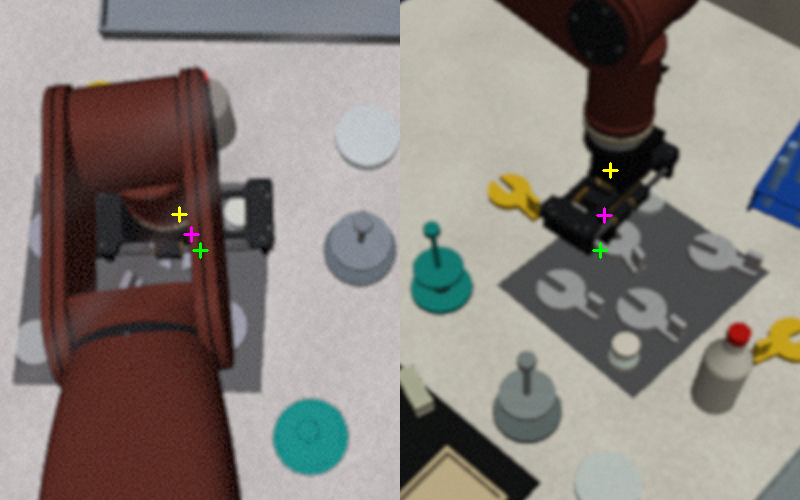

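Run:
```python
from h import *
s0=sense(); X=s0["tool_pos"]; R=Ro.from_euler("xyz",s0["eef_rot"]).as_matrix()
for n in ("top","scene"):
    c=get_image(n); Q=(cloud(c)-X)@R; m=(c["z_map"]>0)&(np.abs(Q[...,0])<.12)&(np.abs(Q[...,1])<.13)&(Q[...,2]<.02)&(Q[...,2]>-.12)
    q=Q[m]; print(n,len(q))
    for lo in np.arange(-.12,.02,.01):
        k=q[(q[:,2]>=lo)&(q[:,2]<lo+.01)]
        if len(k): print(round(lo,2),len(k),"x",np.round(np.percentile(k[:,0],[5,50,95]),3),"y",np.round(np.percentile(k[:,1],[5,50,95]),3))
```

```text
top 218
-0.12 182 x [-0.039 -0.032 -0.027] y [-0.07  -0.022  0.066]
-0.11 29 x [-0.039 -0.039 -0.033] y [-0.081 -0.02   0.081]
-0.1 1 x [-0.038 -0.038 -0.038] y [0.086 0.086 0.086]
-0.08 2 x [-0.013 -0.013 -0.013] y [-0.008 -0.007 -0.006]
-0.07 3 x [-0.013 -0.013 -0.012] y [-0.007 -0.005 -0.005]
-0.06 1 x [-0.012 -0.012 -0.012] y [-0.01 -0.01 -0.01]
scene 610
-0.12 319 x [-0.017  0.028  0.037] y [-0.076  0.019  0.083]
-0.11 180 x [-0.027  0.023  0.037] y [-0.078  0.034  0.088]
-0.1 56 x [-0.03   0.01   0.036] y [-0.079  0.087  0.088]
-0.09 1 x [-0.01 -0.01 -0.01] y [0.028 0.028 0.028]
-0.08 1 x [0. 0. 0.] y [0.014 0.014 0.014]
-0.07 4 x [-0.003  0.     0.003] y [0.013 0.014 0.015]
-0.06 7 x [0.008 0.009 0.01 ] y [-0.001  0.008  0.012]
-0.05 13 x [0.004 0.009 0.01 ] y [-0.006  0.008  0.011]
-0.04 20 x [-0.001  0.009  0.01 ] y [-0.008  0.008  0.011]
-0.03 9 x [-0.002  0.009  0.011] y [-0.008  0.008  0.01 ]
```

Run:
```python
from h import *
s0=sense(); X=s0["tool_pos"]; R=Ro.from_euler("xyz",s0["eef_rot"]).as_matrix()
c=get_image("scene")
im=cv2.resize(c["image"],None,fx=4,fy=4,interpolation=cv2.INTER_CUBIC)
for z0 in (0,-.02,-.03,-.098):
    b=.0375 if z0<-.05 else .0095; e=.095 if z0<-.05 else .015
    q=np.array([[b,e,z0],[b,-e,z0],[-b,-e,z0],[-b,e,z0]])@R.T+X
    cv2.polylines(im,[np.round((proj(c,q)+.5)*4).astype(int)],True,{0:(0,255,0),-.02:(0,255,255),-.03:(0,0,255),-.098:(255,0,255)}[z0],1)
u,v=(proj(c,X)[0]*4).astype(int); cv2.imwrite("pics/tip.png",im[v-300:v+150,u-250:u+250])
```

```text
(no output)
```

View pics/tip.png

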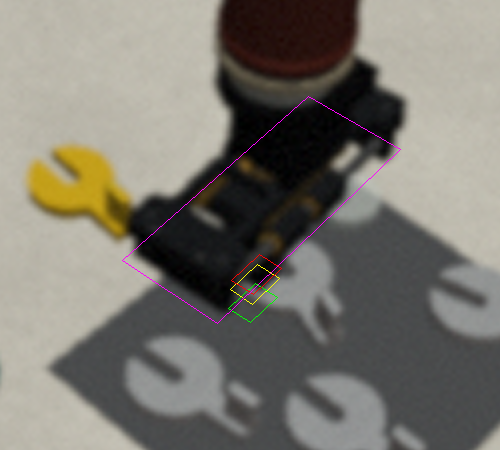

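The picture shows the fingers centred in x and y, but the visible tip at (258,290) is 20–28 mm above the reported TCP. That means the reported height reads low and the fingers passed over the tab. I'll retry lower, watching the force.

Request:
move_arm(moves=[[[0,0,0.04],[0,0,0],0.03],[[0,0,0.04],[0,0,0],0.03],[[0,0,0.03],[0,0,0],0.03],[[0,0,0.015],[0,0,0],0.03],[[0,0,0.01],[0,0,0],0.03],[[0,0,0.01],[0,0,0],0.03],[[0,0,0],[0,0,0],0.03]])

```text
clock: 5.3
tool_pos: [0.5467, 0.1658, 0.0107]
eef_rot: [3.142, 0.001, 0.066]
force: [-0.4, 0.3, 0.1]
finger_gap: 0.0295
grip_force: 0.0
```

Request:
move_arm(moves=[[[0,0,0.005],[0,0,0],0.03],[[0,0,0.003],[0,0,0],0.03],[[0,0,0],[0,0,0],0.03]])

```text
clock: 5.6
tool_pos: [0.5472, 0.1659, 0.0035]
eef_rot: [-3.142, -0.0, 0.066]
force: [0.1, -0.3, 0.3]
finger_gap: 0.0299
grip_force: 0.0
```

Request:
move_arm(moves=[[[0,0,0],[0,0,0],0],[[0,0,0],[0,0,0],0],[[0,0,0],[0,0,0],0],[[0,0,0],[0,0,0],0]])

```text
clock: 6.0
tool_pos: [0.5471, 0.1659, 0.0035]
eef_rot: [3.142, -0.0, 0.066]
force: [-0.6, -0.1, 1.5]
finger_gap: 0.0095
grip_force: 30.0
```

Gripped: 9.5 mm gap, 30 N. On the mat the reported z is 0.5 mm above the disc's underside, so heights can be referenced from that. Now lift, rotate and stage.

```bash
cat >> h.py <<'E'
def stage(phi,r,z,h=.065):
    a=np.radians(phi); return H[0]+(r+h)*np.cos(a),H[1]+(r+h)*np.sin(a),z
E
python3 - <<'E'
from h import *
plan([(.547,.166,.03,3.8,0,.015),(.547,.166,.19,30,0,.04),(*stage(30,.08,.19),30,0,.04),(*stage(30,.08,.111),30,0,.04)])
E
```

```text
[[[0.0,0.0,-0.013],[0,0,0.0],0],[[0.0,0.0,-0.014],[0,0,0.0],0],[[0.0,0.0,-0.04],[0,0,-6.6],0],[[0.0,0.0,-0.04],[0,0,-6.6],0],[[0.0,0.0,-0.04],[0,0,-6.6],0],[[0.0,0.0,-0.04],[0,0,-6.6],0],[[0.015,0.031,0.0],[0,0,0.0],0],[[0.014,0.032,0.0],[0,0,0.0],0],[[0.015,0.031,0.0],[0,0,0.0],0],[[0.014,0.032,0.0],[0,0,0.0],0],[[0.015,0.031,0.0],[0,0,0.0],0],[[0.014,0.032,0.0],[0,0,0.0],0]]
[[[0.0,0.0,0.04],[0,0,0.1],0],[[0.0,0.0,0.039],[0,0,0.1],0]]
14 end [0.7173 0.0462 0.1115] 30.0
```

Request:
move_arm(moves=[[[0,0,-0.013],[0,0,0],0],[[0,0,-0.014],[0,0,0],0],[[0,0,-0.04],[0,0,-6.6],0],[[0,0,-0.04],[0,0,-6.6],0],[[0,0,-0.04],[0,0,-6.6],0],[[0,0,-0.04],[0,0,-6.6],0],[[0.015,0.031,0],[0,0,0],0],[[0.014,0.032,0],[0,0,0],0],[[0.015,0.031,0],[0,0,0],0],[[0.014,0.032,0],[0,0,0],0],[[0.015,0.031,0],[0,0,0],0],[[0.014,0.032,0],[0,0,0],0]])

```text
clock: 7.2
tool_pos: [0.7182, 0.0455, 0.1917]
eef_rot: [3.141, -0.001, 0.526]
force: [0.4, 0.1, -1.7]
finger_gap: 0.0098
grip_force: 30.0
```

Request:
move_arm(moves=[[[0,0,0.04],[0,0,0.1],0],[[0,0,0.039],[0,0,0.1],0],[[0,0,0],[0,0,0],0],[[0,0,0],[0,0,0],0]])

```text
clock: 7.6
tool_pos: [0.7165, 0.0463, 0.1115]
eef_rot: [-3.141, 0.002, 0.523]
force: [0.1, 0.4, -0.8]
finger_gap: 0.0096
grip_force: 30.0
```

Run:
```python
from h import *
st()
o=[]
for n in ("top","scene"):
    c=get_image(n); im=cv2.resize(c["image"],None,fx=4,fy=4,interpolation=cv2.INTER_CUBIC)
    s0=sense();X=np.array(s0["tool_pos"]);yw=s0["eef_rot"][2]
    ctr=X-.065*np.array([np.cos(yw),np.sin(yw),0])
    for val,P in disc_layers(X[2]):
        cc,ss=np.cos(yw),np.sin(yw); W=np.c_[ctr[0]+cc*P[:,0]-ss*P[:,1],ctr[1]+ss*P[:,0]+cc*P[:,1],P[:,2]]
        cv2.polylines(im,[np.round((proj(c,W)+.5)*4).astype(int)],True,(0,255,0),1)
    m=(ctr[:2]+H)/2; u,v=(proj(c,[*m,.1])[0]*4).astype(int); o.append(im[v-200:v+200,u-200:u+200])
cv2.imwrite("pics/stage1.png",np.hstack(o))
plan([(*stage(30,0,.111),30,0,.02)])
```

```text
7.6 [0.7165 0.0463 0.1115] [-1.7994e+02  9.0000e-02  2.9960e+01] F [ 0.1  0.4 -0.8] gap 0.0096 grip 30.0 q [-0.05  0.5   1.33  0.    1.31  1.  ]
[[[-0.016,0.0,0.001],[0,0,0.0],0],[[-0.016,0.0,0.001],[0,0,0.0],0],[[-0.016,0.0,0.001],[0,0,0.0],0],[[-0.017,0.0,0.001],[0,0,0.0],0],[[-0.016,-0.001,0.0],[0,0,0.0],0]]
5 end [0.6483 0.0067 0.111 ] 30.0
```

View pics/stage1.png

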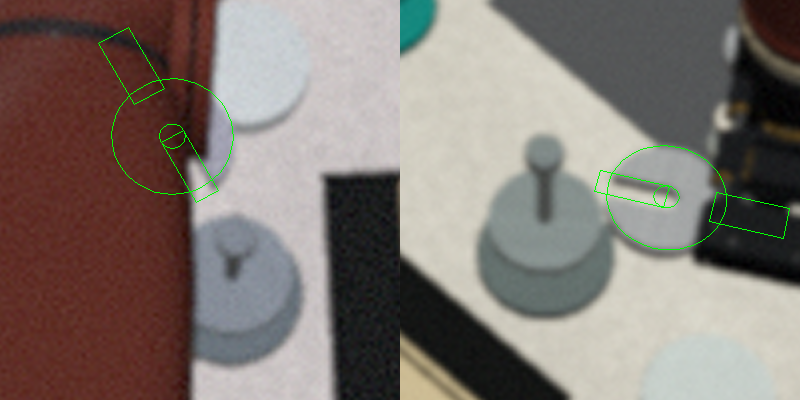

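In the scene half, the held disc at (665,198) matches its predicted outline, with the slot aimed at the stem at (545,195). Sliding in.

Request:
move_arm(moves=[[[-0.016,0,0],[0,0,0],0],[[-0.016,0,0],[0,0,0],0],[[-0.016,0,0],[0,0,0],0],[[-0.012,0,0],[0,0,0],0],[[-0.008,0,0],[0,0,0],0],[[0,0,0],[0,0,0],0]])

```text
clock: 8.3
tool_pos: [0.6591, 0.0118, 0.114]
eef_rot: [3.139, -0.003, 0.523]
force: [1.2, -0.3, -2.8]
finger_gap: 0.0095
grip_force: 30.0
```

```bash
cat >> h.py <<'E'
def over(fn,zoff=.0,extra=(),top=True,size=200,S=4,dr=.065):
    s0=sense();X=np.array(s0["tool_pos"]);yw=s0["eef_rot"][2]; o=[]
    ctr=X-dr*np.array([np.cos(yw),np.sin(yw),0])
    for n in (("top","scene") if top else ("scene",)):
        c=get_image(n); im=cv2.resize(c["image"],None,fx=S,fy=S,interpolation=cv2.INTER_CUBIC)
        u,v=(proj(c,ctr)[0]*S).astype(int); o.append(im[v-size:v+size,u-size:u+size])
    cv2.imwrite(fn,np.hstack(o))
E
python3 - <<'E'
from h import *
st(); over("pics/in1.png",top=False,S=8,size=280)
plan([(*stage(30,0,.111),30,0,.02)])
E
```

```text
8.3 [0.6591 0.0118 0.114 ] [ 1.7987e+02 -1.7000e-01  2.9940e+01] F [ 1.2 -0.3 -2.8] gap 0.0095 grip 30.0 q [-0.1   0.36  1.51 -0.    1.26  0.95]
[[[-0.013,-0.001,0.002],[0,0,-0.1],0]]
1 end [0.6476 0.0065 0.1115] 30.0
```

View pics/in1.png

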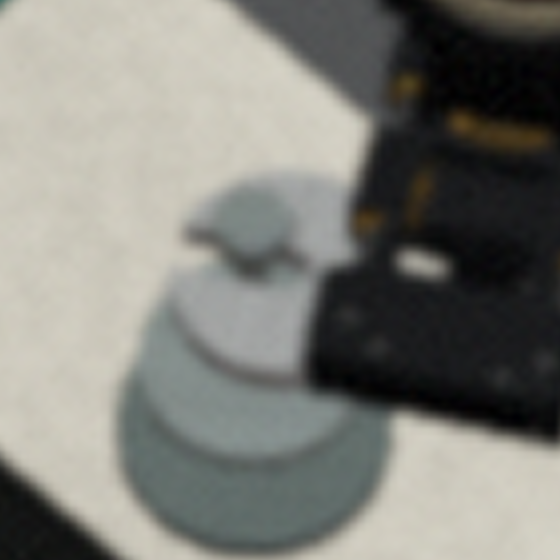

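The stem is in the slot without contact. I'll finish the slide and then feel for the slot's end.

Request:
move_arm(moves=[[[-0.006,-0.001,0.002],[0,0,0],0],[[-0.006,0,0.001],[0,0,0],0],[[-0.001,0,0],[0,0,0],0],[[0,0,0],[0,0,0],0]])

```text
clock: 8.75
tool_pos: [0.6462, 0.0065, 0.108]
eef_rot: [-3.141, 0.0, 0.523]
force: [0.2, -0.0, -2.4]
finger_gap: 0.0097
grip_force: 30.0
```

Request:
move_arm(moves=[[[-0.001,0,0],[0,0,0],0],[[-0.001,0,0],[0,0,0],0],[[0,0,0],[0,0,0],0]])

```text
clock: 9.05
tool_pos: [0.6453, 0.0059, 0.1084]
eef_rot: [3.141, -0.001, 0.523]
force: [1.3, 1.5, -3.3]
finger_gap: 0.01
grip_force: 30.0
```

Request:
move_arm(moves=[[[-0.001,0,0],[0,0,0],0],[[0,0,0],[0,0,0],0]])

```text
clock: 9.25
tool_pos: [0.6451, 0.0057, 0.1088]
eef_rot: [3.141, -0.003, 0.523]
force: [4.1, 3.1, -3.6]
finger_gap: 0.0094
grip_force: 30.0
```

The slot end touches at 5 N, exactly where predicted: contact came 3 mm past the centred pose, within 1 mm. Back off 3.5 mm and lower.

Request:
move_arm(moves=[[[0.0035,0,0],[0,0,0],0],[[0,0,0.015],[0,0,0],0],[[0,0,0.015],[0,0,0],0],[[0,0,0.01],[0,0,0],0],[[0,0,0.003],[0,0,0],0],[[0,0,0],[0,0,0],0]])

```text
clock: 9.85
tool_pos: [0.6458, 0.0068, 0.0637]
eef_rot: [-3.14, 0.002, 0.523]
force: [-0.3, 0.2, -2.7]
finger_gap: 0.0095
grip_force: 30.0
```

Request:
move_arm(moves=[[[0,0,0.002],[0,0,0],0],[[0,0,0.001],[0,0,0],0],[[0,0,0],[0,0,0],0]])

```text
clock: 10.15
tool_pos: [0.6471, 0.0068, 0.0626]
eef_rot: [3.141, -0.0, 0.523]
force: [0.3, -0.1, -2.8]
finger_gap: 0.0098
grip_force: 30.0
```

Request:
move_arm(moves=[[[0,0,0.001],[0,0,0],0],[[0,0,0],[0,0,0],0]])

```text
clock: 10.35
tool_pos: [0.6472, 0.0068, 0.0617]
eef_rot: [3.141, -0.001, 0.523]
force: [0.3, 0.5, -0.3]
finger_gap: 0.0102
grip_force: 30.0
```

Request:
move_arm(moves=[[[0,0,0.001],[0,0,0],0],[[0,0,0],[0,0,0],0]])

```text
clock: 10.55
tool_pos: [0.6475, 0.0068, 0.061]
eef_rot: [3.141, -0.001, 0.523]
force: [0.4, 0.6, 2.1]
finger_gap: 0.01
grip_force: 30.0
```

Run:
```python
from h import *
st()
```

```text
10.55 [0.6475 0.0068 0.061 ] [ 1.7996e+02 -6.0000e-02  2.9960e+01] F [0.4 0.6 2.1] gap 0.01 grip 30.0 q [-0.11  0.39  1.58  0.    1.17  0.94]
```

Contact on the pan: vertical force went from −2.8 to +2.1 N. Release, retreat and go to the next disc.

Run:
```python
from h import *
t=get_image("scene")
d=[.5962,.2211,-.023]; a=tab(d); y=np.degrees(d[2])
plan([(.6475,.0068,.14,30,.03),(*a,.14,y,.03),(*a,.04,y,.03),(*a,.0037,y,.03,.018)])
```

```text
[[[0.0,0.0,-0.039],[0,0,0.0],0.03],[[0.0,0.0,-0.04],[0,0,0.0],0.03],[[0.024,-0.035,0.0],[0,0,6.3],0.03],[[0.019,-0.038,0.0],[0,0,6.3],0.03],[[0.015,-0.04,0.0],[0,0,6.3],0.03],[[0.011,-0.041,0.0],[0,0,6.3],0.03],[[0.006,-0.043,0.0],[0,0,6.3],0.03],[[0.0,0.0,0.033],[0,0,-0.1],0.03],[[0.0,0.0,0.034],[0,0,-0.1],0.03],[[0.001,0.0,0.033],[0,0,-0.1],0.03],[[0.0,0.0,0.012],[0,0,0.0],0.03],[[0.0,0.0,0.012],[0,0,0.0],0.03]]
[[[0.0,0.0,0.012],[0,0,0.0],0.03]]
13 end [0.6617 0.2199 0.004 ] -1.2
```

Request:
move_arm(moves=[[[0,0,0],[0,0,0],0.03],[[0,0,0],[0,0,0],0.03],[[0,0,-0.039],[0,0,0],0.03],[[0,0,-0.04],[0,0,0],0.03],[[0,0,-0.03],[0,0,0],0.03],[[0,0,0],[0,0,0],0.03]])

```text
clock: 11.2
tool_pos: [0.6504, 0.0064, 0.1756]
eef_rot: [3.136, -0.008, 0.523]
force: [-0.2, -0.2, 0.8]
finger_gap: 0.0301
grip_force: 0.0
```

Run:
```python
from h import *
st(); s=get_image("scene"); t=get_image("top")
show("disc1 placed",fit(s,disc_layers(.06),[.5918,-.0262,np.radians(30)],wr=.042,zc=.07))
C=cloud(s); b=(C[...,0]>.62)&(C[...,0]<.9)&(C[...,1]>.1)&(C[...,1]<.3)
for lo in (.02,.06,.1,.14):
    k=C[b&(C[...,2]>lo)&(C[...,2]<lo+.04)]; print(lo,len(k),np.round(np.percentile(k,[3,50,97],axis=0)[:,:2],3).tolist())
C=cloud(t); b=(C[...,0]>.69)&(C[...,0]<.9)&(C[...,1]>.1)&(C[...,1]<.3)
for lo in (.02,.06,.1,.14):
    k=C[b&(C[...,2]>lo)&(C[...,2]<lo+.04)]; print(lo,len(k),np.round(np.percentile(k,[3,50,97],axis=0)[:,:2],3).tolist()) if len(k) else 0
```

```text
11.2 [0.6504 0.0064 0.1756] [179.66  -0.46  29.96] F [-0.2 -0.2  0.8] gap 0.0301 grip 0.0 q [-0.11  0.29  1.49 -0.    1.36  0.94]
disc1 placed [ 0.579  -0.0343  0.3786  0.2705]
0.02 496 [[0.623, 0.118], [0.673, 0.153], [0.795, 0.285]]
0.06 192 [[0.739, 0.149], [0.774, 0.155], [0.797, 0.178]]
0.1 369 [[0.737, 0.151], [0.771, 0.167], [0.794, 0.194]]
0.14 164 [[0.752, 0.167], [0.766, 0.176], [0.778, 0.194]]
0.02 282 [[0.73, 0.147], [0.767, 0.195], [0.9, 0.291]]
0.06 148 [[0.729, 0.149], [0.735, 0.171], [0.763, 0.205]]
0.1 372 [[0.732, 0.152], [0.748, 0.174], [0.781, 0.209]]
0.14 157 [[0.747, 0.168], [0.758, 0.18], [0.774, 0.193]]
```

Bottle starts at x=0.729, so there's room. On to disc 2.

Run:
```python
from h import *
d=[.5962,.2211,-.023]; a=tab(d); y=np.degrees(d[2])
plan([(*a,.15,y,.03),(*a,.04,y,.03),(*a,.0037,y,.03,.02)])
```

```text
[[[0.024,-0.036,0.004],[0,0,6.3],0.03],[[0.02,-0.038,0.004],[0,0,6.3],0.03],[[0.015,-0.04,0.004],[0,0,6.3],0.03],[[0.011,-0.041,0.004],[0,0,6.3],0.03],[[0.006,-0.042,0.004],[0,0,6.3],0.03],[[0.0,0.0,0.037],[0,0,-0.1],0.03],[[0.0,0.0,0.037],[0,0,-0.1],0.03],[[0.0,0.0,0.036],[0,0,-0.1],0.03],[[0.0,0.0,0.018],[0,0,0.0],0.03],[[0.0,0.0,0.018],[0,0,0.0],0.03]]
10 end [0.6611 0.2201 0.0041] -1.2
```

Request:
move_arm(moves=[[[0.024,-0.036,0.004],[0,0,6.3],0.03],[[0.02,-0.038,0.004],[0,0,6.3],0.03],[[0.015,-0.04,0.004],[0,0,6.3],0.03],[[0.011,-0.041,0.004],[0,0,6.3],0.03],[[0.006,-0.042,0.004],[0,0,6.3],0.03],[[0,0,0.037],[0,0,0],0.03],[[0,0,0.037],[0,0,0],0.03],[[0,0,0.036],[0,0,0],0.03],[[0,0,0],[0,0,0],0.03]])

```text
clock: 12.2
tool_pos: [0.6534, 0.2188, 0.0297]
eef_rot: [3.138, 0.016, -0.027]
force: [-0.7, -0.5, -1.2]
finger_gap: 0.0304
grip_force: 0.0
```

Run:
```python
from h import *
st()
d=[.5962,.2211,-.023]; a=tab(d); y=np.degrees(d[2])
plan([(*a,.0037,y,.03,.02)])
s=get_image("scene")
show("placed",fit(s,disc_layers(.06),[.5918,-.0262,np.radians(30)],wr=.042,zc=.07))
c=s;S=8
im=cv2.resize(c["image"],None,fx=S,fy=S,interpolation=cv2.INTER_CUBIC)
u,v=(proj(c,[.60,-.02,.08])[0]*S).astype(int); cv2.imwrite("pics/p1.png",im[v-250:v+250,u-250:u+250])
```

```text
12.2 [0.6534 0.2188 0.0297] [179.78   0.89  -1.53] F [-0.7 -0.5 -1.2] gap 0.0304 grip 0.0 q [ 0.21  0.53  1.45 -0.    1.18  1.81]
[[[0.004,-0.001,0.013],[0,0,-0.1],0.03],[[0.004,0.0,0.013],[0,0,-0.1],0.03]]
2 end [0.6614 0.2196 0.0037] -1.3
placed [ 0.5881 -0.0192  0.7604  0.2913]
```

View pics/p1.png

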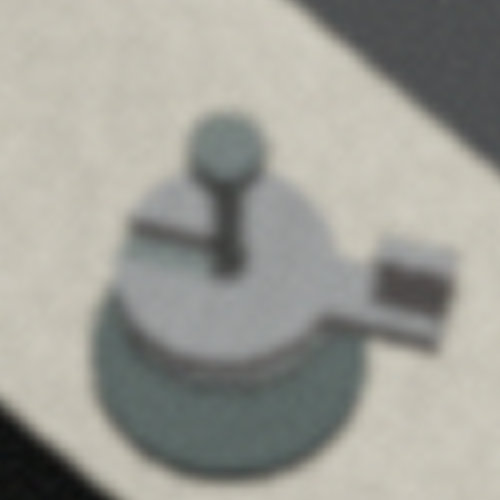

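The first disc sits flat with the stem at its centre, slot to the left at (170,235). Letting the arm settle before descending.

Request:
move_arm(moves=[[[0,0,0],[0,0,0],0.03],[[0,0,0],[0,0,0],0.03]])

```text
clock: 12.45
tool_pos: [0.6625, 0.2204, 0.042]
eef_rot: [-3.141, -0.004, -0.027]
force: [-0.3, 0.1, 0.2]
finger_gap: 0.0303
grip_force: 0.0
```

Request:
move_arm(moves=[[[-0.001,0.001,0.019],[0,0,0],0.03],[[0,0,0.014],[0,0,0],0.03],[[0,0,0.005],[0,0,0],0.03],[[0,0,0],[0,0,0],0.03],[[0,0,0],[0,0,0],0.03],[[0,0,0],[0,0,0],0],[[0,0,0],[0,0,0],0],[[0,0,0],[0,0,0],0],[[0,0,0],[0,0,0],0]])

```text
clock: 13.35
tool_pos: [0.6599, 0.2193, 0.0017]
eef_rot: [-3.141, -0.001, -0.027]
force: [0.4, -0.6, 1.4]
finger_gap: 0.01
grip_force: 30.0
```

Run:
```python
from h import *
st(); P=sense()["tool_pos"]
plan([(P[0],P[1],.03,-1.5,0,.015),(P[0]-.06,P[1],.19,40,0,.04),(*stage(115,.08,.19),115,0,.04),(*stage(115,.08,.113),115,0,.04)])
```

```text
13.35 [0.6599 0.2193 0.0017] [-1.7999e+02 -4.0000e-02 -1.5400e+00] F [ 0.4 -0.6  1.4] gap 0.01 grip 30.0 q [0.21 0.57 1.46 0.   1.12 1.81]
[[[0.0,0.0,-0.014],[0,0,0.0],0],[[0.0,0.0,-0.014],[0,0,0.0],0],[[-0.012,0.0,-0.032],[0,0,-8.3],0],[[-0.012,-0.001,-0.032],[0,0,-8.3],0],[[-0.012,-0.003,-0.032],[0,0,-8.3],0],[[-0.011,-0.005,-0.032],[0,0,-8.3],0],[[-0.01,-0.006,-0.032],[0,0,-8.3],0],[[-0.014,0.005,0.0],[0,0,-8.3],0],[[-0.015,0.003,0.0],[0,0,-8.3],0],[[-0.015,0.0,0.0],[0,0,-8.3],0],[[-0.015,-0.002,0.0],[0,0,-8.3],0],[[-0.014,-0.004,0.0],[0,0,-8.3],0]]
[[[-0.014,-0.005,0.0],[0,0,-8.3],0],[[-0.012,-0.007,0.0],[0,0,-8.3],0],[[-0.011,-0.009,0.0],[0,0,-8.3],0],[[-0.01,-0.012,0.0],[0,0,-8.3],0],[[0.0,0.0,0.038],[0,0,-0.2],0],[[0.0,0.0,0.039],[0,0,-0.2],0]]
18 end [0.53   0.1054 0.1127] 115.1
```

Request:
move_arm(moves=[[[0,0,-0.014],[0,0,0],0],[[0,0,-0.014],[0,0,0],0],[[-0.012,0,-0.032],[0,0,-8.3],0],[[-0.012,-0.001,-0.032],[0,0,-8.3],0],[[-0.012,-0.003,-0.032],[0,0,-8.3],0],[[-0.011,-0.005,-0.032],[0,0,-8.3],0],[[-0.01,-0.006,-0.032],[0,0,-8.3],0],[[-0.014,0.005,0],[0,0,-8.3],0],[[-0.015,0.003,0],[0,0,-8.3],0],[[-0.015,0,0],[0,0,-8.3],0],[[-0.015,-0.002,0],[0,0,-8.3],0],[[-0.014,-0.004,0],[0,0,-8.3],0]])

```text
clock: 14.55
tool_pos: [0.5596, 0.1551, 0.1907]
eef_rot: [3.14, -0.001, 1.428]
force: [0.2, -0.9, -2.9]
finger_gap: 0.0096
grip_force: 30.0
```

Request:
move_arm(moves=[[[-0.014,-0.005,0],[0,0,-8.3],0],[[-0.012,-0.007,0],[0,0,-8.3],0],[[-0.011,-0.009,0],[0,0,-8.3],0],[[-0.01,-0.012,0],[0,0,-8.3],0],[[0,0,0.038],[0,0,-0.2],0],[[0,0,0.039],[0,0,-0.2],0],[[0,0,0],[0,0,0],0],[[0,0,0],[0,0,0],0],[[0,0,0],[0,0,0],0]])

```text
clock: 15.45
tool_pos: [0.5316, 0.1055, 0.1152]
eef_rot: [3.138, 0.002, 2.008]
force: [0.7, -0.1, -1.4]
finger_gap: 0.0096
grip_force: 30.0
```

Run:
```python
from h import *
st()
plan([(*stage(115,.01,.1105,.0637),115,0,.018),(*stage(115,.0,.1105,.0637),115,0,.006)])
s0=sense(); s=get_image("scene"); X=s0["tool_pos"]; yw=s0["eef_rot"][2]
show("held",fit(s,disc_layers(X[2]+.0013),[*tab([*X[:2],yw],-.0637),yw],wr=.042,zc=X[2]+.012)); print(tab([*X[:2],yw],-.0637),yw)
```

```text
15.45 [0.5316 0.1055 0.1152] [1.7978e+02 9.0000e-02 1.1506e+02] F [ 0.7 -0.1 -1.4] gap 0.0096 grip 30.0 q [ 0.05  0.09  1.83  0.    1.22 -0.39]
[[[-0.018,0.0,0.001],[0,0,0.0],0],[[-0.018,0.0,0.001],[0,0,0.0],0],[[-0.018,-0.001,0.001],[0,0,0.0],0],[[-0.017,0.0,0.002],[0,0,0.0],0],[[-0.005,0.0,0.0],[0,0,0.0],0],[[-0.005,0.0,0.0],[0,0,0.0],0]]
6 end [0.565  0.0317 0.1102] 115.1
held [0.555  0.0318 1.8025 0.3219]
(np.float64(0.5586085961675716), np.float64(0.04778896250900644)) 2.0081713798968357
```

Request:
move_arm(moves=[[[-0.018,0,0.001],[0,0,0],0],[[-0.018,0,0.001],[0,0,0],0],[[-0.018,-0.001,0.001],[0,0,0],0],[[-0.012,0,0.002],[0,0,0],0],[[0,0,0],[0,0,0],0],[[0,0,0],[0,0,0],0]])

```text
clock: 16.1
tool_pos: [0.557, 0.0453, 0.1079]
eef_rot: [3.141, -0.0, 2.007]
force: [-0.5, -0.5, -2.3]
finger_gap: 0.0096
grip_force: 30.0
```

Run:
```python
from h import *
st()
plan([(*stage(115,.0,.1105,.0637),115,0,.006)])
```

```text
16.1 [0.557  0.0453 0.1079] [ 1.7996e+02 -1.0000e-02  1.1502e+02] F [-0.5 -0.5 -2.3] gap 0.0096 grip 30.0 q [-0.06  0.14  1.79  0.    1.21 -0.5 ]
[[[-0.005,0.0,-0.001],[0,0,0.0],0],[[-0.005,0.001,-0.001],[0,0,0.0],0],[[-0.006,0.0,-0.001],[0,0,0.0],0]]
3 end [0.5647 0.0313 0.1109] 115.0
```

Request:
move_arm(moves=[[[-0.006,0,0],[0,0,0],0],[[-0.006,0.001,0],[0,0,0],0],[[-0.005,0,0],[0,0,0],0],[[0,0,0],[0,0,0],0]])

```text
clock: 16.5
tool_pos: [0.5652, 0.0296, 0.1073]
eef_rot: [3.141, 0.0, 2.008]
force: [-0.4, -0.7, -2.4]
finger_gap: 0.0094
grip_force: 30.0
```

Request:
move_arm(moves=[[[-0.001,0,0],[0,0,0],0],[[0,0,0],[0,0,0],0]])

```text
clock: 16.7
tool_pos: [0.5652, 0.0292, 0.1071]
eef_rot: [-3.141, -0.0, 2.008]
force: [-0.7, 0.1, -2.0]
finger_gap: 0.0097
grip_force: 30.0
```

Request:
move_arm(moves=[[[-0.001,0,0],[0,0,0],0],[[0,0,0],[0,0,0],0]])

```text
clock: 16.9
tool_pos: [0.5654, 0.0289, 0.1072]
eef_rot: [-3.141, -0.001, 2.008]
force: [-1.3, 2.7, -1.4]
finger_gap: 0.0095
grip_force: 30.0
```

Contact is where expected again. Back off and lower onto the first disc.

Request:
move_arm(moves=[[[0.0035,0,0],[0,0,0],0],[[0,0,0.015],[0,0,0],0],[[0,0,0.012],[0,0,0],0],[[0,0,0.005],[0,0,0],0],[[0,0,0.001],[0,0,0],0],[[0,0,0],[0,0,0],0],[[0,0,0],[0,0,0],0]])

```text
clock: 17.6
tool_pos: [0.5646, 0.0314, 0.0746]
eef_rot: [3.141, 0.0, 2.008]
force: [0.8, -0.9, -1.7]
finger_gap: 0.01
grip_force: 30.0
```

Request:
move_arm(moves=[[[0,0,0.001],[0,0,0],0],[[0,0,0],[0,0,0],0]])

```text
clock: 17.8
tool_pos: [0.5644, 0.0314, 0.0735]
eef_rot: [3.141, 0.0, 2.008]
force: [0.3, -0.1, -2.3]
finger_gap: 0.0102
grip_force: 30.0
```

Request:
move_arm(moves=[[[0,0,0.001],[0,0,0],0],[[0,0,0],[0,0,0],0]])

```text
clock: 18.0
tool_pos: [0.5642, 0.0314, 0.0722]
eef_rot: [3.142, 0.0, 2.008]
force: [-0.7, -0.1, -2.3]
finger_gap: 0.0098
grip_force: 30.0
```

Request:
move_arm(moves=[[[0,0,0.001],[0,0,0],0],[[0,0,0],[0,0,0],0]])

```text
clock: 18.2
tool_pos: [0.5645, 0.0315, 0.0717]
eef_rot: [3.141, 0.0, 2.008]
force: [-1.0, 0.4, -0.4]
finger_gap: 0.0098
grip_force: 30.0
```

Request:
move_arm(moves=[[[0,0,0.0005],[0,0,0],0],[[0,0,0],[0,0,0],0]])

```text
clock: 18.4
tool_pos: [0.5645, 0.0316, 0.0712]
eef_rot: [3.141, 0.0, 2.008]
force: [-1.2, 0.5, 2.9]
finger_gap: 0.0098
grip_force: 30.0
```

Request:
move_arm(moves=[[[0,0,0],[0,0,0],0.03],[[0,0,0],[0,0,0],0.03],[[0,0,-0.035],[0,0,0],0.03],[[0,0,-0.04],[0,0,0],0.03],[[0,0,-0.03],[0,0,0],0.03],[[0,0,0],[0,0,0],0.03],[[0,0,0],[0,0,0],0.03]])

```text
clock: 19.1
tool_pos: [0.5647, 0.0313, 0.1763]
eef_rot: [3.14, 0.001, 2.008]
force: [1.6, -0.5, 0.1]
finger_gap: 0.03
grip_force: 0.0
```

```bash
cat >> h.py <<'E'
def matonly(p,bg=75):
    """paint everything off mat_a the mat's shade, for fits near its edge"""
    g=p["image"].copy(); C=ray(p,np.stack(np.meshgrid(range(512),range(384)),-1).reshape(-1,2),.009)
    g2=cv2.cvtColor(g,cv2.COLOR_BGR2GRAY); hsv=None
    return g2
E
python3 - <<'E'
from h import *
st(); t=get_image("top"); s=get_image("scene")
for nm,x in (("d3",[.4744,.3029,-.36]),("d1",[.6064,.3905,.25])):
    for wr in (.048,.042,.038):
        show(nm+str(wr),fit(t,disc_layers(),x,wr=wr,clip=(70,128)),fit(s,disc_layers(),x,wr=wr,clip=(70,145)))
# tab based check: lines through slot mouth, centre, tab top in the scene picture
c=s;S=6
im=cv2.resize(c["image"],None,fx=S,fy=S,interpolation=cv2.INTER_CUBIC)
for x,col in (([.4744,.3029,-.35],(0,255,0)),([.6064,.3915,.25],(0,255,0))):
    for val,P in disc_layers()+[(1,rect(.052,.078,-.005,.005,.049))]:
        cc,ss=np.cos(x[2]),np.sin(x[2]); W=np.c_[x[0]+cc*P[:,0]-ss*P[:,1],x[1]+ss*P[:,0]+cc*P[:,1],P[:,2]]
        cv2.polylines(im,[np.round((proj(c,W)+.5)*S).astype(int)],True,col,1)
u,v=(proj(c,[.57,.35,.03])[0]*S).astype(int); cv2.imwrite("pics/d31.png",im[v-250:v+250,u-330:u+330])
E
```

```text
19.1 [0.5647 0.0313 0.1763] [1.7991e+02 6.0000e-02 1.1505e+02] F [ 1.6 -0.5  0.1] gap 0.03 grip 0.0 q [-0.08  0.09  1.71 -0.    1.34 -0.52]
d30.048 [ 0.4739  0.3031 -0.3412  0.9227] [ 0.4709  0.3118 -0.1097  0.4517]
d30.042 [ 0.4739  0.3031 -0.3406  0.9045] [0.4185 0.2972 0.6171 0.3473]
d30.038 [ 0.4734  0.303  -0.3416  0.8795] [0.4182 0.2964 0.666  0.2812]
d10.048 [0.6056 0.3887 0.2207 0.7654] [0.6068 0.3916 0.2445 0.7284]
d10.042 [0.6055 0.3888 0.2181 0.8128] [0.607  0.3919 0.2835 0.7971]
d10.038 [0.6051 0.3888 0.2404 0.8526] [0.6059 0.3912 0.2948 0.8942]
```

View pics/d31.png

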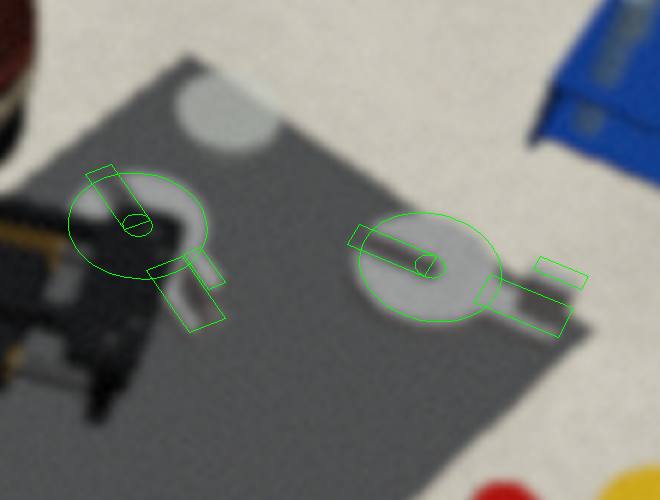

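Overlays fit both remaining discs, at (137,225) and (430,265). I'll grasp disc 3 with the tool flipped (yaw 160°) to save turning.

Run:
```python
from h import *
d=[.4741,.303,-.345]; a=tab(d); y=np.degrees(d[2])+180
plan([(*a,.15,y,.03),(*a,.045,y,.03,.04)])
```

```text
[[[0.04,0.013,0.004],[0,0,-7.5],0.03],[[0.037,0.019,0.004],[0,0,-7.5],0.03],[[0.035,0.023,0.004],[0,0,-7.5],0.03],[[0.032,0.028,0.004],[0,0,-7.5],0.03],[[0.027,0.031,0.004],[0,0,-7.5],0.03],[[0.024,0.035,0.004],[0,0,-7.5],0.03],[[0.0,0.0,0.035],[0,0,-0.1],0.03],[[0.0,0.0,0.035],[0,0,-0.1],0.03],[[0.0,0.0,0.035],[0,0,-0.1],0.03]]
9 end [0.535  0.2814 0.0451] 160.3
```

Request:
move_arm(moves=[[[0.04,0.013,0.004],[0,0,-7.5],0.03],[[0.037,0.019,0.004],[0,0,-7.5],0.03],[[0.035,0.023,0.004],[0,0,-7.5],0.03],[[0.032,0.028,0.004],[0,0,-7.5],0.03],[[0.027,0.031,0.004],[0,0,-7.5],0.03],[[0.024,0.035,0.004],[0,0,-7.5],0.03],[[0,0,0.035],[0,0,-0.1],0.03],[[0,0,0.035],[0,0,-0.1],0.03],[[0,0,0.035],[0,0,0],0.03],[[0,0,0],[0,0,0],0.03],[[0,0,0],[0,0,0],0.03],[[0,0,0],[0,0,0],0.03]])

```text
clock: 20.4
tool_pos: [0.5373, 0.2818, 0.0485]
eef_rot: [3.14, 0.002, 2.797]
force: [0.0, 0.3, 0.6]
finger_gap: 0.0299
grip_force: 0.0
```

Run:
```python
from h import *
st()
d=[.4741,.303,-.345]; a=tab(d); y=np.degrees(d[2])+180
plan([(*a,.003,y,.03,.015)])
```

```text
20.4 [0.5373 0.2818 0.0485] [1.7991e+02 1.1000e-01 1.6024e+02] F [0.  0.3 0.6] gap 0.0299 grip 0.0 q [ 0.35  0.32  1.7  -0.    1.12 -0.87]
[[[0.0,0.0,0.011],[0,0,0.0],0.03],[[0.001,0.0,0.011],[0,0,0.0],0.03],[[0.0,-0.001,0.012],[0,0,0.0],0.03],[[0.001,0.0,0.011],[0,0,0.0],0.03]]
4 end [0.535  0.2815 0.0035] 160.2
```

Request:
move_arm(moves=[[[0.001,0,0.015],[0,0,0],0.03],[[0.001,0,0.015],[0,0,0],0.03],[[0,0,0.011],[0,0,0],0.03],[[0,0,0.004],[0,0,0],0.03],[[0,0,0],[0,0,0],0.03],[[0,0,0],[0,0,0],0],[[0,0,0],[0,0,0],0],[[0,0,0],[0,0,0],0],[[0,0,0],[0,0,0],0]])

```text
clock: 21.3
tool_pos: [0.5345, 0.2822, 0.0023]
eef_rot: [3.141, 0.001, 2.797]
force: [0.4, -0.3, 1.9]
finger_gap: 0.0098
grip_force: 30.0
```

Run:
```python
from h import *
st(); P=sense()["tool_pos"]
plan([(P[0],P[1],.03,160.2,0,.015),(P[0],P[1],.2,160,0,.04),(.6,.13,.2,145,0,.04),(*stage(-55,.08,.2),125,0,.04),(*stage(-55,.08,.112),125,0,.04)])
```

```text
21.3 [0.5345 0.2822 0.0023] [1.7998e+02 5.0000e-02 1.6026e+02] F [ 0.4 -0.3  1.9] gap 0.0098 grip 30.0 q [ 0.36  0.38  1.72 -0.    1.04 -0.87]
[[[0.0,0.0,-0.014],[0,0,0.0],0],[[0.0,0.0,-0.014],[0,0,0.0],0],[[0.0,0.0,-0.034],[0,0,0.1],0],[[0.0,0.0,-0.034],[0,0,0.1],0],[[0.0,0.0,-0.034],[0,0,0.1],0],[[0.0,0.0,-0.034],[0,0,0.1],0],[[0.0,0.0,-0.034],[0,0,0.1],0],[[-0.023,-0.024,0.0],[0,0,3.0],0],[[-0.024,-0.023,0.0],[0,0,3.0],0],[[-0.025,-0.021,0.0],[0,0,3.0],0],[[-0.026,-0.02,0.0],[0,0,3.0],0],[[-0.028,-0.019,0.0],[0,0,3.0],0]]
[[[-0.027,-0.023,0.0],[0,0,2.5],0],[[-0.028,-0.021,0.0],[0,0,2.5],0],[[-0.029,-0.02,0.0],[0,0,2.5],0],[[-0.03,-0.019,0.0],[0,0,2.5],0],[[-0.031,-0.018,0.0],[0,0,2.5],0],[[-0.032,-0.016,0.0],[0,0,2.5],0],[[-0.033,-0.015,0.0],[0,0,2.5],0],[[-0.033,-0.013,0.0],[0,0,2.5],0],[[0.0,0.0,0.029],[0,0,-0.1],0],[[0.0,0.0,0.03],[0,0,-0.1],0],[[0.0,0.0,0.029],[0,0,-0.1],0]]
23 end [ 0.6747 -0.1446  0.1123] 125.1
```

Request:
move_arm(moves=[[[0,0,-0.014],[0,0,0],0],[[0,0,-0.014],[0,0,0],0],[[0,0,-0.034],[0,0,0.1],0],[[0,0,-0.034],[0,0,0.1],0],[[0,0,-0.034],[0,0,0.1],0],[[0,0,-0.034],[0,0,0.1],0],[[0,0,-0.034],[0,0,0.1],0],[[-0.023,-0.024,0],[0,0,3],0],[[-0.024,-0.023,0],[0,0,3],0],[[-0.025,-0.021,0],[0,0,3],0],[[-0.026,-0.02,0],[0,0,3],0],[[-0.028,-0.019,0],[0,0,3],0]])

```text
clock: 22.5
tool_pos: [0.6004, 0.129, 0.2014]
eef_rot: [3.14, 0.001, 2.525]
force: [0.4, -0.1, -2.1]
finger_gap: 0.0096
grip_force: 30.0
```

Request:
move_arm(moves=[[[-0.027,-0.023,0],[0,0,2.5],0],[[-0.028,-0.021,0],[0,0,2.5],0],[[-0.029,-0.02,0],[0,0,2.5],0],[[-0.03,-0.019,0],[0,0,2.5],0],[[-0.031,-0.018,0],[0,0,2.5],0],[[-0.032,-0.016,0],[0,0,2.5],0],[[-0.033,-0.015,0],[0,0,2.5],0],[[-0.033,-0.013,0],[0,0,2.5],0],[[0,0,0],[0,0,-0.1],0],[[0,0,0.03],[0,0,-0.1],0],[[0,0,0.03],[0,0,-0.1],0],[[0,0,0.027],[0,0,0],0]])

```text
clock: 23.7
tool_pos: [0.6741, -0.1441, 0.1128]
eef_rot: [3.141, 0.0, 2.183]
force: [-0.0, 0.2, -2.4]
finger_gap: 0.0101
grip_force: 30.0
```

Request:
move_arm(moves=[[[0,0,0],[0,0,0],0],[[0,0,0],[0,0,0],0],[[0,0,0],[0,0,0],0]])

```text
clock: 24.0
tool_pos: [0.6758, -0.1448, 0.1158]
eef_rot: [3.139, 0.003, 2.183]
force: [0.4, -0.3, -2.2]
finger_gap: 0.0097
grip_force: 30.0
```

Run:
```python
from h import *
st()
plan([(*stage(-55,.015,.112,.0639),125,0,.018),(*stage(-55,.0,.1115,.0639),125,0,.006)])
```

```text
24.0 [ 0.6758 -0.1448  0.1158] [179.86   0.18 125.08] F [ 0.4 -0.3 -2.2] gap 0.0097 grip 30.0 q [-0.33  0.43  1.41  0.    1.29 -0.94]
[[[0.017,0.0,0.001],[0,0,0.0],0],[[0.016,0.0,0.001],[0,0,0.0],0],[[0.017,0.0,0.001],[0,0,0.0],0],[[0.016,-0.001,0.001],[0,0,0.0],0],[[0.005,0.0,0.0],[0,0,0.0],0],[[0.005,0.0,0.0],[0,0,0.0],0],[[0.005,0.0,0.0],[0,0,0.0],0]]
7 end [ 0.6284 -0.0791  0.1118] 125.1
```

Request:
move_arm(moves=[[[0.017,0,0.001],[0,0,0],0],[[0.016,0,0.001],[0,0,0],0],[[0.017,0,0.001],[0,0,0],0],[[0.016,-0.001,0.001],[0,0,0],0],[[0,0,0],[0,0,0],0],[[0,0,0],[0,0,0],0]])

```text
clock: 24.6
tool_pos: [0.637, -0.0916, 0.111]
eef_rot: [3.139, 0.003, 2.183]
force: [0.5, -1.2, -1.3]
finger_gap: 0.0103
grip_force: 30.0
```

Run:
```python
from h import *
st()
plan([(*stage(-55,.0,.1115,.0639),125,0,.007)])
```

```text
24.6 [ 0.637  -0.0916  0.111 ] [1.7987e+02 1.7000e-01 1.2509e+02] F [ 0.5 -1.2 -1.3] gap 0.0103 grip 30.0 q [-0.27  0.33  1.56 -0.    1.25 -0.88]
[[[0.005,0.0,0.0],[0,0,0.0],0],[[0.005,0.0,0.0],[0,0,0.0],0],[[0.006,0.001,-0.001],[0,0,0.0],0]]
3 end [ 0.6286 -0.0779  0.112 ] 125.1
```

Request:
move_arm(moves=[[[0.005,0,0],[0,0,0],0],[[0.006,0.001,0],[0,0,0],0],[[0.005,0,0],[0,0,0],0],[[0.001,0,0],[0,0,0],0],[[0,0,0],[0,0,0],0],[[0,0,0],[0,0,0],0]])

```text
clock: 25.2
tool_pos: [0.6266, -0.0768, 0.1087]
eef_rot: [-3.142, 0.0, 2.183]
force: [0.6, 0.0, -3.1]
finger_gap: 0.0096
grip_force: 30.0
```

Request:
move_arm(moves=[[[0.001,0,0],[0,0,0],0],[[0,0,0],[0,0,0],0]])

```text
clock: 25.4
tool_pos: [0.626, -0.076, 0.1087]
eef_rot: [-3.142, -0.0, 2.182]
force: [0.3, -0.2, -2.5]
finger_gap: 0.0101
grip_force: 30.0
```

Request:
move_arm(moves=[[[0.001,0,0],[0,0,0],0],[[0,0,0],[0,0,0],0]])

```text
clock: 25.6
tool_pos: [0.6259, -0.0757, 0.109]
eef_rot: [3.141, 0.002, 2.182]
force: [1.9, -2.1, -2.6]
finger_gap: 0.0097
grip_force: 30.0
```

Request:
move_arm(moves=[[[-0.0035,0,0],[0,0,0],0],[[0,0,0.012],[0,0,0],0],[[0,0,0.008],[0,0,0],0],[[0,0,0.003],[0,0,0],0],[[0,0,0],[0,0,0],0],[[0,0,0],[0,0,0],0]])

```text
clock: 26.2
tool_pos: [0.6274, -0.0778, 0.0856]
eef_rot: [-3.141, -0.0, 2.183]
force: [-0.3, 0.3, -2.3]
finger_gap: 0.0098
grip_force: 30.0
```

Request:
move_arm(moves=[[[0,0,0.001],[0,0,0],0],[[0,0,0],[0,0,0],0]])

```text
clock: 26.4
tool_pos: [0.6276, -0.0779, 0.085]
eef_rot: [3.141, 0.0, 2.183]
force: [0.4, -0.5, -1.4]
finger_gap: 0.0096
grip_force: 30.0
```

Request:
move_arm(moves=[[[0,0,0.001],[0,0,0],0],[[0,0,0],[0,0,0],0]])

```text
clock: 26.6
tool_pos: [0.6274, -0.0779, 0.0837]
eef_rot: [3.142, -0.0, 2.183]
force: [-1.0, 0.3, -2.5]
finger_gap: 0.0102
grip_force: 30.0
```

Request:
move_arm(moves=[[[0,0,0.001],[0,0,0],0],[[0,0,0],[0,0,0],0]])

```text
clock: 26.8
tool_pos: [0.6276, -0.078, 0.0833]
eef_rot: [3.141, 0.0, 2.183]
force: [-1.5, -0.1, 2.1]
finger_gap: 0.01
grip_force: 30.0
```

Request:
move_arm(moves=[[[0,0,0.0005],[0,0,0],0],[[0,0,0],[0,0,0],0]])

```text
clock: 27.0
tool_pos: [0.6277, -0.0781, 0.0832]
eef_rot: [3.141, 0.0, 2.183]
force: [-2.2, 0.3, 4.8]
finger_gap: 0.0098
grip_force: 30.0
```

Seated (+4.8 N). Release and go for the last disc.

Request:
move_arm(moves=[[[0,0,0],[0,0,0],0.03],[[0,0,0],[0,0,0],0.03],[[0,0,-0.035],[0,0,0],0.03],[[0,0,-0.04],[0,0,0],0.03],[[0,0,-0.03],[0,0,0],0.03],[[0,0,0],[0,0,0],0.03],[[0,0,0],[0,0,0],0.03]])

```text
clock: 27.7
tool_pos: [0.628, -0.078, 0.188]
eef_rot: [3.14, 0.001, 2.183]
force: [-1.0, 1.0, 0.1]
finger_gap: 0.0299
grip_force: 0.0
```

Run:
```python
from h import *
st(); t=get_image("top"); s=get_image("scene")
x=[.606,.390,.25]
for wr in (.042,.038,.034): show("d1",fit(t,disc_layers(),x,wr=wr,clip=(70,128)),fit(s,disc_layers(),x,wr=wr,clip=(70,145)))
d=x; a=tab(d); y=np.degrees(d[2])+180
plan([(*a,.17,y,.03),(*a,.05,y,.03,.04)])
```

```text
27.7 [ 0.628 -0.078  0.188] [1.7992e+02 8.0000e-02 1.2506e+02] F [-1.   1.   0.1] gap 0.0299 grip 0.0 q [-0.25  0.24  1.52  0.    1.38 -0.86]
d1 [0.6052 0.3888 0.2285 0.7805] [0.6063 0.3913 0.2764 0.7852]
d1 [0.6049 0.3886 0.2306 0.8319] [0.6058 0.3901 0.2562 0.8633]
d1 [0.6035 0.388  0.2302 0.9267] [0.604  0.3893 0.2304 0.9457]
[[[0.034,0.028,0.001],[0,0,-6.3],0.03],[[0.03,0.032,0.001],[0,0,-6.3],0.03],[[0.027,0.035,0.001],[0,0,-6.3],0.03],[[0.023,0.038,0.002],[0,0,-6.3],0.03],[[0.018,0.04,0.001],[0,0,-6.3],0.03],[[0.014,0.042,0.002],[0,0,-6.3],0.03],[[0.009,0.043,0.001],[0,0,-6.3],0.03],[[0.005,0.044,0.002],[0,0,-6.3],0.03],[[0.0,0.044,0.001],[0,0,-6.3],0.03],[[-0.006,0.044,0.002],[0,0,-6.3],0.03],[[-0.01,0.043,0.001],[0,0,-6.3],0.03],[[0.0,0.0,0.03],[0,0,0.0],0.03]]
[[[0.0,0.0,0.03],[0,0,0.0],0.03],[[0.0,0.0,0.03],[0,0,0.0],0.03],[[0.0,0.0,0.03],[0,0,0.0],0.03]]
15 end [0.669  0.4059 0.0505] 194.4
```

Request:
move_arm(moves=[[[0.034,0.028,0.001],[0,0,-6.2],0.03],[[0.03,0.032,0.001],[0,0,-6.2],0.03],[[0.027,0.035,0.001],[0,0,-6.2],0.03],[[0.023,0.038,0.002],[0,0,-6.2],0.03],[[0.018,0.04,0.001],[0,0,-6.2],0.03],[[0.014,0.042,0.002],[0,0,-6.2],0.03],[[0.009,0.043,0.001],[0,0,-6.2],0.03],[[0.005,0.044,0.002],[0,0,-6.2],0.03],[[0,0.044,0.001],[0,0,-6.2],0.03],[[-0.006,0.044,0.002],[0,0,-6.2],0.03],[[-0.01,0.042,0.001],[0,0,-6.2],0.03],[[0,0,0.03],[0,0,0],0.03]])

```text
clock: 29.0
tool_pos: [0.6749, 0.4115, 0.1446]
eef_rot: [3.138, 0.006, -2.902]
force: [-0.0, -0.7, 0.5]
finger_gap: 0.0301
grip_force: 0.0
```

Request:
move_arm(moves=[[[0,0,0.03],[0,0,0],0.03],[[0,0,0.03],[0,0,0],0.03],[[0,0,0.025],[0,0,0],0.03],[[0,0,0],[0,0,0],0.03],[[0,0,0],[0,0,0],0.03],[[0,0,0],[0,0,0],0.03],[[0,0,0],[0,0,0],0.03]])

```text
clock: 29.7
tool_pos: [0.6758, 0.4048, 0.0599]
eef_rot: [3.141, 0.004, -2.91]
force: [0.6, -0.2, -0.6]
finger_gap: 0.0299
grip_force: 0.0
```

Run:
```python
from h import *
st()
d=[.6042,.3888,.231]; a=tab(d); y=np.degrees(d[2])+180
plan([(*a,.003,y,.03,.015)])
```

```text
29.7 [0.6758 0.4048 0.0599] [ 179.95    0.21 -166.75] F [ 0.6 -0.2 -0.6] gap 0.0299 grip 0.0 q [ 0.44  0.71  1.13  0.    1.3  -1.36]
[[[0.002,0.0,0.014],[0,0,0.0],0.03],[[0.002,0.0,0.014],[0,0,0.0],0.03],[[0.002,0.0,0.014],[0,0,0.0],0.03],[[0.002,0.001,0.015],[0,0,0.0],0.03]]
4 end [0.6677 0.404  0.0029] -166.8
```

Request:
move_arm(moves=[[[0.003,0,0.015],[0,0,0],0.03],[[0.003,0,0.015],[0,0,0],0.03],[[0.002,0.001,0.014],[0,0,0],0.03],[[0,0,0.009],[0,0,0],0.03],[[0,0,0],[0,0,0],0.03],[[0,0,0],[0,0,0],0.03],[[0,0,0],[0,0,0],0.03]])

```text
clock: 30.4
tool_pos: [0.6671, 0.4037, 0.0052]
eef_rot: [3.141, 0.002, -2.91]
force: [0.7, 0.9, -0.1]
finger_gap: 0.0298
grip_force: 0.0
```

Request:
move_arm(moves=[[[0,0,0.002],[0,0,0],0.03],[[0,0,0],[0,0,0],0.03],[[0,0,0],[0,0,0],0],[[0,0,0],[0,0,0],0],[[0,0,0],[0,0,0],0],[[0,0,0],[0,0,0],0]])

```text
clock: 31.0
tool_pos: [0.6664, 0.4033, 0.0024]
eef_rot: [-3.141, 0.0, -2.91]
force: [-0.9, -1.2, 0.5]
finger_gap: 0.0097
grip_force: 30.0
```

Run:
```python
from h import *
st(); P=sense()["tool_pos"]
# flipped: ear at phi = yaw-180; want phi=205 -> yaw 25
plan([(P[0],P[1],.03,193.2-360,0,.015),(P[0],P[1],.21,193.2-360,0,.04),(.56,.25,.21,110,0,.04),(.47,.08,.21,50,0,.04),(*stage(205,.08,.21),25,0,.04),(*stage(205,.08,.113),25,0,.04)])
```

```text
31.0 [0.6664 0.4033 0.0024] [-1.7999e+02  1.0000e-02 -1.6675e+02] F [-0.9 -1.2  0.5] gap 0.0097 grip 30.0 q [ 0.44  0.75  1.18 -0.    1.21 -1.36]
[[[0.0,0.0,-0.014],[0,0,0.0],0],[[0.0,0.0,-0.014],[0,0,0.0],0],[[0.0,0.0,-0.036],[0,0,0.0],0],[[0.0,0.0,-0.036],[0,0,0.0],0],[[0.0,0.0,-0.036],[0,0,0.0],0],[[0.0,0.0,-0.036],[0,0,0.0],0],[[0.0,0.0,-0.036],[0,0,0.0],0],[[0.014,-0.012,0.0],[0,0,8.3],0],[[0.012,-0.014,0.0],[0,0,8.3],0],[[0.01,-0.016,0.0],[0,0,8.3],0],[[0.007,-0.017,0.0],[0,0,8.3],0],[[0.005,-0.018,0.0],[0,0,8.3],0]]
[[[0.002,-0.019,0.0],[0,0,8.3],0],[[-0.001,-0.019,0.0],[0,0,8.3],0],[[-0.003,-0.018,0.0],[0,0,8.3],0],[[-0.006,-0.018,0.0],[0,0,8.3],0],[[-0.009,-0.016,0.0],[0,0,8.3],0],[[-0.016,-0.018,0.0],[0,0,7.5],0],[[-0.018,-0.016,0.0],[0,0,7.5],0],[[-0.02,-0.013,0.0],[0,0,7.5],0],[[-0.022,-0.01,0.0],[0,0,7.5],0],[[-0.023,-0.008,0.0],[0,0,7.5],0],[[-0.024,-0.004,0.0],[0,0,7.5],0],[[-0.024,-0.002,0.0],[0,0,7.5],0]]
[[[-0.023,0.002,0.0],[0,0,7.5],0],[[-0.027,0.02,0.0],[0,0,5.1],0],[[-0.025,0.022,0.0],[0,0,5.1],0],[[-0.023,0.024,0.0],[0,0,5.1],0],[[-0.021,0.027,0.0],[0,0,5.1],0],[[-0.019,0.028,0.0],[0,0,5.1],0],[[0.0,0.0,0.032],[0,0,-0.1],0],[[0.0,0.0,0.033],[0,0,-0.1],0],[[0.0,0.0,0.032],[0,0,-0.1],0]]
33 end [ 0.4599 -0.0875  0.1134] -334.9
```

Request:
move_arm(moves=[[[0,0,-0.014],[0,0,0],0],[[0,0,-0.014],[0,0,0],0],[[0,0,-0.036],[0,0,0],0],[[0,0,-0.036],[0,0,0],0],[[0,0,-0.036],[0,0,0],0],[[0,0,-0.036],[0,0,0],0],[[0,0,-0.036],[0,0,0],0],[[0.014,-0.012,0],[0,0,8.3],0],[[0.012,-0.014,0],[0,0,8.3],0],[[0.01,-0.016,0],[0,0,8.3],0],[[0.007,-0.017,0],[0,0,8.3],0],[[0.005,-0.018,0],[0,0,8.3],0]])

```text
clock: 32.2
tool_pos: [0.6123, 0.3272, 0.212]
eef_rot: [3.14, 0.001, 2.643]
force: [0.4, 1.2, -2.1]
finger_gap: 0.0098
grip_force: 30.0
```

Request:
move_arm(moves=[[[0.002,-0.019,0],[0,0,8.3],0],[[-0.001,-0.019,0],[0,0,8.3],0],[[-0.003,-0.018,0],[0,0,8.3],0],[[-0.006,-0.018,0],[0,0,8.3],0],[[-0.009,-0.016,0],[0,0,8.3],0],[[-0.016,-0.018,0],[0,0,7.5],0],[[-0.018,-0.016,0],[0,0,7.5],0],[[-0.02,-0.013,0],[0,0,7.5],0],[[-0.022,-0.01,0],[0,0,7.5],0],[[-0.023,-0.008,0],[0,0,7.5],0],[[-0.024,-0.004,0],[0,0,7.5],0],[[-0.024,-0.002,0],[0,0,7.5],0]])

```text
clock: 33.4
tool_pos: [0.4804, 0.1001, 0.2118]
eef_rot: [3.14, -0.001, 1.003]
force: [0.8, -0.5, -2.2]
finger_gap: 0.0096
grip_force: 30.0
```

Request:
move_arm(moves=[[[-0.023,0.002,0],[0,0,7.5],0],[[-0.027,0.02,0],[0,0,5.1],0],[[-0.025,0.022,0],[0,0,5.1],0],[[-0.023,0.024,0],[0,0,5.1],0],[[-0.021,0.027,0],[0,0,5.1],0],[[-0.019,0.028,0],[0,0,5.1],0],[[0,0,0],[0,0,0],0],[[0,0,0],[0,0,0],0],[[0,0,0],[0,0,0],0]])

```text
clock: 34.3
tool_pos: [0.4599, -0.0869, 0.211]
eef_rot: [3.141, -0.001, 0.433]
force: [0.5, 0.0, -2.3]
finger_gap: 0.01
grip_force: 30.0
```

Run:
```python
from h import *
st()
plan([(*stage(205,.08,.113,.0639),25,0,.033)])
```

```text
34.3 [ 0.4599 -0.0869  0.211 ] [ 1.7998e+02 -6.0000e-02  2.4810e+01] F [ 0.5  0.  -2.3] gap 0.01 grip 30.0 q [-0.36 -0.18  1.9   0.    1.41  0.78]
[[[0.0,0.0,0.033],[0,0,-0.1],0],[[0.001,0.0,0.032],[0,0,-0.1],0],[[0.0,0.001,0.033],[0,0,-0.1],0]]
3 end [ 0.4612 -0.0874  0.113 ] 25.1
```

Request:
move_arm(moves=[[[0,0,0.033],[0,0,-0.1],0],[[0.001,0,0.032],[0,0,-0.1],0],[[0,0.001,0.033],[0,0,0],0],[[0,0,0],[0,0,0],0],[[0,0,0],[0,0,0],0],[[0,0,0],[0,0,0],0]])

```text
clock: 34.9
tool_pos: [0.4628, -0.088, 0.1146]
eef_rot: [3.139, -0.003, 0.437]
force: [0.6, -0.3, -1.1]
finger_gap: 0.0097
grip_force: 30.0
```

Run:
```python
from h import *
st()
plan([(*stage(205,.013,.113,.0639),25,0,.017)])
```

```text
34.9 [ 0.4628 -0.088   0.1146] [ 1.7986e+02 -1.5000e-01  2.5010e+01] F [ 0.6 -0.3 -1.1] gap 0.0097 grip 30.0 q [-0.36 -0.08  2.    0.    1.22  0.78]
[[[0.017,0.0,0.0],[0,0,0.0],0],[[0.016,0.0,0.001],[0,0,0.0],0],[[0.017,-0.001,0.0],[0,0,0.0],0],[[0.016,0.0,0.001],[0,0,0.0],0]]
4 end [ 0.5222 -0.0591  0.1126] 25.0
```

Request:
move_arm(moves=[[[0.017,0,0],[0,0,0],0],[[0.016,0,0.001],[0,0,0],0],[[0.017,-0.001,0],[0,0,0],0],[[0.016,0,0.001],[0,0,0],0],[[0,0,0],[0,0,0],0],[[0,0,0],[0,0,0],0],[[0,0,0],[0,0,0],0]])

```text
clock: 35.6
tool_pos: [0.5204, -0.0595, 0.111]
eef_rot: [3.141, -0.0, 0.436]
force: [0.1, -0.7, -2.1]
finger_gap: 0.01
grip_force: 30.0
```

Run:
```python
from h import *
st()
plan([(*stage(205,.0,.112,.0639),25,0,.006)])
```

```text
35.6 [ 0.5204 -0.0595  0.111 ] [ 1.7996e+02 -2.0000e-02  2.4960e+01] F [ 0.1 -0.7 -2.1] gap 0.01 grip 30.0 q [-0.26  0.06  1.87 -0.    1.21  0.87]
[[[0.005,0.0,0.0],[0,0,0.0],0],[[0.005,0.0,0.0],[0,0,0.0],0],[[0.005,0.0,-0.001],[0,0,0.0],0]]
3 end [ 0.534  -0.0531  0.112 ] 25.0
```

Request:
move_arm(moves=[[[0.006,0,0],[0,0,0],0],[[0.006,0,0],[0,0,0],0],[[0.004,0,0],[0,0,0],0],[[0,0,0],[0,0,0],0],[[0,0,0],[0,0,0],0]])

```text
clock: 36.1
tool_pos: [0.5349, -0.0524, 0.1101]
eef_rot: [-3.141, 0.0, 0.436]
force: [-0.2, -0.4, -3.0]
finger_gap: 0.0098
grip_force: 30.0
```

Request:
move_arm(moves=[[[0.001,0,0],[0,0,0],0],[[0,0,0],[0,0,0],0]])

```text
clock: 36.3
tool_pos: [0.5359, -0.052, 0.1102]
eef_rot: [-3.142, 0.0, 0.436]
force: [-0.3, -0.4, -2.3]
finger_gap: 0.0098
grip_force: 30.0
```

Request:
move_arm(moves=[[[0.001,0,0],[0,0,0],0],[[0,0,0],[0,0,0],0]])

```text
clock: 36.5
tool_pos: [0.5369, -0.0516, 0.1103]
eef_rot: [3.142, -0.0, 0.435]
force: [-0.1, -0.3, -1.5]
finger_gap: 0.0096
grip_force: 30.0
```

Request:
move_arm(moves=[[[0.001,0,0],[0,0,0],0],[[0,0,0],[0,0,0],0]])

```text
clock: 36.7
tool_pos: [0.5375, -0.0513, 0.1102]
eef_rot: [-3.141, 0.001, 0.436]
force: [-2.0, -1.6, -1.7]
finger_gap: 0.0095
grip_force: 30.0
```

Request:
move_arm(moves=[[[-0.0035,0,0],[0,0,0],0],[[0,0,0.007],[0,0,0],0],[[0,0,0.004],[0,0,0],0],[[0,0,0.001],[0,0,0],0],[[0,0,0],[0,0,0],0],[[0,0,0],[0,0,0],0]])

```text
clock: 37.3
tool_pos: [0.5347, -0.0526, 0.0982]
eef_rot: [3.142, -0.0, 0.436]
force: [-0.7, 0.4, -1.5]
finger_gap: 0.0097
grip_force: 30.0
```

Request:
move_arm(moves=[[[0,0,0.001],[0,0,0],0],[[0,0,0],[0,0,0],0]])

```text
clock: 37.5
tool_pos: [0.5347, -0.0526, 0.0973]
eef_rot: [3.142, -0.0, 0.436]
force: [-0.7, 0.4, -2.6]
finger_gap: 0.0101
grip_force: 30.0
```

Request:
move_arm(moves=[[[0,0,0.001],[0,0,0],0],[[0,0,0],[0,0,0],0]])

```text
clock: 37.7
tool_pos: [0.5345, -0.0526, 0.0961]
eef_rot: [-3.141, 0.0, 0.436]
force: [0.8, -0.2, -1.7]
finger_gap: 0.0102
grip_force: 30.0
```

Request:
move_arm(moves=[[[0,0,0.0007],[0,0,0],0],[[0,0,0],[0,0,0],0]])

```text
clock: 37.9
tool_pos: [0.5347, -0.0527, 0.0956]
eef_rot: [3.141, -0.0, 0.436]
force: [0.1, -0.1, -1.7]
finger_gap: 0.0101
grip_force: 30.0
```

Request:
move_arm(moves=[[[0,0,0.0005],[0,0,0],0],[[0,0,0],[0,0,0],0]])

```text
clock: 38.1
tool_pos: [0.5347, -0.0528, 0.0954]
eef_rot: [3.141, -0.0, 0.435]
force: [-1.9, -0.6, 0.6]
finger_gap: 0.0099
grip_force: 30.0
```

Request:
move_arm(moves=[[[0,0,0.0005],[0,0,0],0],[[0,0,0],[0,0,0],0.03],[[0,0,0],[0,0,0],0.03],[[0,0,0],[0,0,0],0.03],[[0,0,-0.035],[0,0,0],0.04],[[0,0,-0.04],[0,0,0],0.05],[[0,0,-0.02],[0,0,0],0.05],[[-0.04,0,0],[0,0,0],0.05],[[-0.04,0,0],[0,0,0],0.05],[[0,0,0],[0,0,0],0.05],[[0,0,0],[0,0,0],0.05]])

```text
clock: 39.2
tool_pos: [0.4621, -0.0867, 0.1898]
eef_rot: [3.141, -0.001, 0.434]
force: [1.0, 0.2, -0.0]
finger_gap: 0.0498
grip_force: 0.0
```

```bash
cat >> h.py <<'E'
def bars(xs=((.4551,-.119,-.33),(.4565,-.2083,-.25),(.459,-.3102,.05),(.459,-.412,-.1)),zc=.025):
    t=get_image("top"); s=get_image("scene")
    for i,x in enumerate(xs):
        for wr in (.045,.036): show(f"bar{i}",fit(t,bar_layers(),x,wr=wr,clip=(20,130),zc=zc),fit(s,bar_layers(),x,wr=wr,clip=(20,150),zc=zc))
    return t,s
E
python3 - <<'E'
from h import *
st(); t,s=bars()
c=s;S=6;im=cv2.resize(c["image"],None,fx=S,fy=S,interpolation=cv2.INTER_CUBIC)
u,v=(proj(c,[.59,-.03,.09])[0]*S).astype(int); A=im[v-200:v+200,u-200:u+200]
S=3;im=cv2.resize(t["image"],None,fx=S,fy=S,interpolation=cv2.INTER_CUBIC); B=im[390:790,880:1280]
cv2.imwrite("pics/stk.png",np.hstack([A,B]))
E
```

```text
39.2 [ 0.4621 -0.0867  0.1898] [ 1.7996e+02 -7.0000e-02  2.4870e+01] F [ 1.   0.2 -0. ] gap 0.0498 grip 0.0 q [-0.35 -0.16  1.92  0.    1.37  0.78]
bar0 [ 0.4393 -0.1024 -0.9552  0.7524] [ 0.455  -0.0987 -1.0071  0.4667]
bar0 [ 0.4438 -0.1088 -0.7737  0.7739] [ 0.4534 -0.1078 -0.6233  0.5457]
bar1 [ 0.4489 -0.216  -0.3188  0.7504] [ 0.4578 -0.2076 -0.2456  0.9852]
bar1 [ 0.4549 -0.218  -0.311   0.8505] [ 0.4577 -0.2076 -0.2469  0.9944]
bar2 [ 0.4582 -0.311   0.0487  0.9913] [ 0.4603 -0.3094  0.056   0.9656]
bar2 [ 0.4585 -0.311   0.0492  0.9915] [ 0.4602 -0.3094  0.0569  0.9974]
bar3 [ 0.4609 -0.4451  0.152   0.4278] [ 0.4707 -0.4473  0.8381  0.4528]
bar3 [ 0.4629 -0.4386  0.2139  0.5824] [ 0.4614 -0.4417  0.6191  0.549 ]
```

View pics/stk.png

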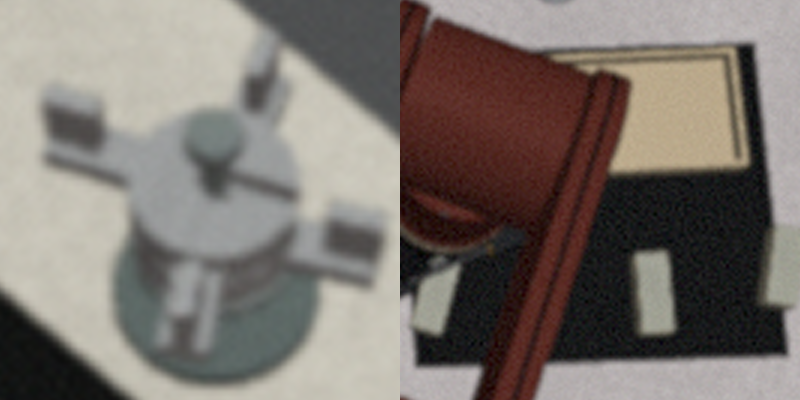

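The left half shows all four discs stacked flat, tabs spread round the stem and slot at (265,185). The right half shows bars at about (440,300), (655,290) and (780,265). Now I'll fit the tray and bars from the unobstructed first pictures.

Run:
```python
from h import *
t=get_image("top"); s=get_image("scene")
t["image"]=cv2.imread("pics/top0.png"); s0=dict(s); s0["image"]=cv2.imread("pics/scene0.png")
L=[(1,np.r_[rect(-.055,.055,-.125,.125,.027),rect(-.055,.055,-.125,.125,.003)]),(.95,rect(-.05,.05,-.12,.12,.027))]
show("tray",*[fit(p,L,[.615,-.275,0],wr=.1,zc=.02,clip=(20,120)) for p in (t,s0)])
for x in ((.455,-.119,-.1),(.455,-.119,-.25),(.455,-.119,-.4)): show("bar0",*[fit(p,bar_layers(),x,wr=.034,clip=(20,125),zc=.027) for p in (t,s0,s)])
for x in ((.458,-.412,-.1),(.458,-.412,.1),): show("bar3",*[fit(p,bar_layers(),x,wr=.034,clip=(20,125),zc=.027) for p in (t,s0,s)])
P=sense()["tool_pos"]; plan([(.459,-.3102,.12,3,.05,.04),(.459,-.3102,.03,3,.05,.04)])
```

```text
tray [ 0.6313 -0.2847  0.045   0.6028] [ 0.6217 -0.2783  0.0677  0.7631]
bar0 [ 0.4561 -0.1196 -0.3154  0.7127] [ 0.4494 -0.1061  0.0373  0.4413] [ 0.4537 -0.1135 -0.3667  0.5181]
bar0 [ 0.4557 -0.1195 -0.3165  0.7128] [ 0.4481 -0.1105 -0.1262  0.4911] [ 0.454  -0.1146 -0.3358  0.5188]
bar0 [ 0.4553 -0.1192 -0.3193  0.7105] [ 0.4526 -0.1051 -0.7038  0.5265] [ 0.4534 -0.1136 -0.3167  0.5278]
bar3 [ 0.4647 -0.4263  0.083   0.4536] [ 0.4665 -0.4138 -0.3036  0.5751] [ 0.4561 -0.4431  0.8397  0.5479]
bar3 [ 0.465  -0.4256  0.0715  0.4555] [ 0.464  -0.4128 -0.2814  0.5498] [ 0.4554 -0.4431  0.8904  0.5521]
[[[-0.016,0.034,0.012],[0,0,3.7],0.05],[[-0.014,0.034,0.012],[0,0,3.7],0.05],[[-0.012,0.035,0.011],[0,0,3.7],0.05],[[-0.01,0.036,0.012],[0,0,3.7],0.05],[[-0.007,0.037,0.011],[0,0,3.7],0.05],[[-0.005,0.037,0.012],[0,0,3.7],0.05],[[0.0,0.0,0.03],[0,0,-0.1],0.05],[[0.0,0.0,0.03],[0,0,-0.1],0.05],[[0.0,0.0,0.03],[0,0,-0.1],0.05]]
9 end [ 0.459  -0.3098  0.0297] 3.1
```

```bash
cat >> h.py <<'E'
def warp(p,z,x0,x1,y0,y1,r=.0005):
    """metric view of the plane at height z: columns = y from y0, rows = x from x0"""
    yy,xx=np.meshgrid(np.arange(y0,y1,r),np.arange(x0,x1,r)); q=proj(p,np.c_[xx.ravel(),yy.ravel(),np.full(xx.size,z)]).astype(np.float32)
    return cv2.remap(p["image"],q[:,0].reshape(xx.shape),q[:,1].reshape(xx.shape),cv2.INTER_CUBIC)
def rects(m,x0,y0,amin=.001,r=.0005):
    n,l,s,c=cv2.connectedComponentsWithStats(m.astype(np.uint8)); o=[]
    for i in range(1,n):
        if s[i,4]*r*r>amin:
            (cu,cv_),(w,h),a=cv2.minAreaRect(np.argwhere(l==i)[:,::-1].astype(np.float32)); o.append((round(x0+cv_*r,4),round(y0+cu*r,4),round(w*r,4),round(h*r,4),round(a,1)))
    return o
E
python3 - <<'E'
from h import *
t=get_image("top"); s=get_image("scene"); s1=dict(s)
t["image"]=cv2.imread("pics/top0.png"); s["image"]=cv2.imread("pics/scene0.png")
for n,p in (("top0",t),("scene0",s),("scene now",s1)):
    a=(.5,.75,-.45,-.1); im=cv2.GaussianBlur(warp(p,.027,*a),(0,0),2).astype(int)
    print(n,"tray",rects(im[...,2]-im[...,0]>22,a[0],a[2]))
    a=(.40,.52,-.48,-.08); im=cv2.GaussianBlur(warp(p,.029,*a),(0,0),1); g=cv2.cvtColor(im,cv2.COLOR_BGR2GRAY)
    print("bars",rects(g>85,a[0],a[2]))
E
```

```text
top0 tray [(0.6196, -0.2697, 0.1148, 0.2541, 86.5)]
bars [(0.4598, -0.4075, 0.1195, 0.145, 90.0), (0.4598, -0.1107, 0.1195, 0.0605, 90.0), (0.4546, -0.2079, 0.0298, 0.0716, 14.7), (0.4574, -0.3099, 0.0717, 0.0306, 86.7)]
scene0 tray [(0.6248, -0.2685, 0.1179, 0.2538, 86.3)]
bars [(0.4598, -0.2802, 0.1195, 0.3995, 90.0), (0.4609, -0.2084, 0.03, 0.0765, 14.3), (0.4641, -0.3096, 0.077, 0.0296, 86.4)]
scene now tray [(0.6249, -0.2684, 0.1187, 0.2544, 86.3)]
bars [(0.4598, -0.2802, 0.1195, 0.3995, 90.0), (0.4618, -0.2087, 0.0307, 0.0794, 14.4), (0.4649, -0.3096, 0.0795, 0.0305, 86.4)]
```

Request:
move_arm(moves=[[[-0.016,0.034,0.012],[0,0,3.7],0.05],[[-0.014,0.034,0.012],[0,0,3.7],0.05],[[-0.012,0.035,0.011],[0,0,3.7],0.05],[[-0.01,0.036,0.012],[0,0,3.7],0.05],[[-0.007,0.037,0.011],[0,0,3.7],0.05],[[-0.005,0.037,0.012],[0,0,3.7],0.05],[[0,0,0.03],[0,0,-0.1],0.05],[[0,0,0.03],[0,0,-0.1],0.05],[[0,0,0.01],[0,0,0],0.05],[[0,0,0],[0,0,0],0.05],[[0,0,0],[0,0,0],0.05],[[0,0,0],[0,0,0],0.05]])

```text
clock: 40.7
tool_pos: [0.4594, -0.3108, 0.0515]
eef_rot: [3.139, -0.002, 0.052]
force: [-0.4, 1.1, 0.3]
finger_gap: 0.0501
grip_force: 0.0
```

Request:
move_arm(moves=[[[0,0,0.02],[0,0,0],0.05],[[0,0,0.02],[0,0,0],0.05],[[0,0,0.012],[0,0,0],0.05],[[0,0,0.006],[0,0,0],0.05],[[0,0,0.002],[0,0,0],0.05],[[0,0,0],[0,0,0],0.05],[[0,0,0],[0,0,0],0.05]])

```text
clock: 41.4
tool_pos: [0.4586, -0.3106, -0.0096]
eef_rot: [3.141, -0.001, 0.052]
force: [-1.1, -0.3, 0.3]
finger_gap: 0.0499
grip_force: 0.0
```

Request:
move_arm(moves=[[[0,0,0],[0,0,0],0],[[0,0,0],[0,0,0],0],[[0,0,0],[0,0,0],0],[[0,0,0],[0,0,0],0]])

```text
clock: 41.8
tool_pos: [0.4581, -0.3102, -0.0103]
eef_rot: [3.141, -0.0, 0.052]
force: [-0.4, -0.5, 1.3]
finger_gap: 0.0278
grip_force: 30.0
```

Run:
```python
from h import *
st(); P=sense()["tool_pos"]; plan([(P[0],P[1],.07,3,0,.04),(.6256,-.3439,.07,3.5,0,.04),(.6256,-.3439,.01,3.5,0,.03)])
```

```text
41.8 [ 0.4581 -0.3102 -0.0103] [ 1.7999e+02 -1.0000e-02  2.9500e+00] F [-0.4 -0.5  1.3] gap 0.0278 grip 30.0 q [-0.74  0.3   1.86 -0.    0.99  0.78]
[[[0.0,0.0,-0.027],[0,0,0.0],0],[[0.0,0.0,-0.027],[0,0,0.0],0],[[0.0,0.0,-0.026],[0,0,0.0],0],[[0.033,0.008,0.0],[0,0,-0.1],0],[[0.033,0.009,0.0],[0,0,-0.1],0],[[0.033,0.009,0.0],[0,0,-0.1],0],[[0.033,0.008,0.0],[0,0,-0.1],0],[[0.033,0.009,0.0],[0,0,-0.1],0],[[0.0,0.0,0.03],[0,0,0.0],0],[[0.0,0.0,0.03],[0,0,0.0],0]]
10 end [ 0.6252 -0.344   0.0097] 3.5
```

Request:
move_arm(moves=[[[0,0,-0.027],[0,0,0],0],[[0,0,-0.027],[0,0,0],0],[[0,0,-0.026],[0,0,0],0],[[0.033,0.008,0],[0,0,-0.1],0],[[0.033,0.009,0],[0,0,-0.1],0],[[0.033,0.009,0],[0,0,-0.1],0],[[0.033,0.008,0],[0,0,-0.1],0],[[0.033,0.009,0],[0,0,-0.1],0],[[0,0,0.02],[0,0,0],0],[[0,0,0.025],[0,0,0],0],[[0,0,0],[0,0,0],0],[[0,0,0],[0,0,0],0]])

```text
clock: 43.0
tool_pos: [0.6242, -0.3433, 0.0236]
eef_rot: [-3.14, 0.002, 0.06]
force: [0.5, -0.2, -0.9]
finger_gap: 0.0274
grip_force: 30.0
```

Request:
move_arm(moves=[[[0,0,0],[0,0,0],0],[[0,0,0],[0,0,0],0]])

```text
clock: 43.2
tool_pos: [0.6261, -0.3447, 0.0267]
eef_rot: [3.14, -0.002, 0.06]
force: [-1.1, 0.6, -0.7]
finger_gap: 0.0278
grip_force: 30.0
```

Now lower the remaining 31 mm in stages.

Request:
move_arm(moves=[[[0,0,0.015],[0,0,0],0],[[0,0,0.01],[0,0,0],0],[[0,0,0.004],[0,0,0],0],[[0,0,0],[0,0,0],0],[[0,0,0],[0,0,0],0]])

```text
clock: 43.7
tool_pos: [0.6247, -0.3437, -0.0053]
eef_rot: [-3.141, 0.001, 0.06]
force: [-0.3, -0.2, -1.8]
finger_gap: 0.0275
grip_force: 30.0
```

Request:
move_arm(moves=[[[0,0,0.001],[0,0,0],0],[[0,0,0],[0,0,0],0]])

```text
clock: 43.9
tool_pos: [0.625, -0.3438, -0.0054]
eef_rot: [-3.141, 0.0, 0.06]
force: [-2.1, 0.3, 2.3]
finger_gap: 0.0276
grip_force: 30.0
```

Request:
move_arm(moves=[[[0,0,0.001],[0,0,0],0],[[0,0,0],[0,0,0],0]])

```text
clock: 44.1
tool_pos: [0.6252, -0.344, -0.0053]
eef_rot: [3.142, -0.0, 0.06]
force: [-3.6, 2.4, 7.3]
finger_gap: 0.0277
grip_force: 30.0
```

Request:
move_arm(moves=[[[0,0,-0.001],[0,0,0],0.045],[[0,0,0],[0,0,0],0.045],[[0,0,0],[0,0,0],0.045],[[0,0,-0.035],[0,0,0],0.045],[[0,0,-0.045],[0,0,0],0.045],[[0,0,-0.03],[0,0,0],0.045],[[0,0,0],[0,0,0],0.045],[[0,0,0],[0,0,0],0.045]])

```text
clock: 44.9
tool_pos: [0.6257, -0.3443, 0.1056]
eef_rot: [3.14, -0.002, 0.06]
force: [-0.1, -0.2, -1.0]
finger_gap: 0.0449
grip_force: 0.0
```

Run:
```python
from h import *
st(); bars()
x=(.4565,-.208,-.248); plan([(*x[:2],.1,np.degrees(x[2]),.05,.045),(*x[:2],.04,np.degrees(x[2]),.05,.03)])
```

```text
44.9 [ 0.6257 -0.3443  0.1056] [ 1.7992e+02 -1.0000e-01  3.4500e+00] F [-0.1 -0.2 -1. ] gap 0.0449 grip 0.0 q [-0.61  0.5   1.35  0.    1.29  0.9 ]
bar0 [ 0.4552 -0.1189 -0.3179  0.5935] [ 0.4559 -0.0992 -0.9935  0.46  ]
bar0 [ 0.4554 -0.1195 -0.3099  0.6752] [ 0.4548 -0.1133 -0.4091  0.5108]
bar1 [ 0.441  -0.2428 -0.3224  0.3714] [ 0.4553 -0.2065 -0.205   0.923 ]
bar1 [ 0.445  -0.2347 -0.4081  0.5023] [ 0.4574 -0.2069 -0.2071  0.9648]
bar2 [ 0.4646 -0.3185  0.1198  0.0695] [ 0.425  -0.3666  0.9715  0.5128]
bar2 [ 0.464  -0.3177  0.1344  0.0616] [ 0.4525 -0.3746 -0.7043  0.5121]
bar3 [ 0.4549 -0.3959  0.0892  0.1132] [ 0.4604 -0.4458  1.1837  0.5317]
bar3 [ 0.4548 -0.3961  0.1048  0.0989] [ 0.4611 -0.4439  1.1657  0.6057]
[[[-0.032,-0.029,0.001],[0,0,3.5],0.05],[[-0.034,-0.027,0.0],[0,0,3.5],0.05],[[-0.035,-0.025,0.001],[0,0,3.5],0.05],[[-0.036,-0.023,0.0],[0,0,3.5],0.05],[[-0.038,-0.02,0.001],[0,0,3.5],0.05],[[0.0,0.0,0.03],[0,0,0.1],0.05],[[0.0,0.0,0.03],[0,0,0.1],0.05]]
7 end [ 0.4565 -0.2082  0.0395] -14.2
  c /= stddev[:, None]
  c /= stddev[None, :]
```

Request:
move_arm(moves=[[[-0.032,-0.029,0.001],[0,0,3.5],0.05],[[-0.034,-0.027,0],[0,0,3.5],0.05],[[-0.035,-0.025,0.001],[0,0,3.5],0.05],[[-0.036,-0.023,0],[0,0,3.5],0.05],[[-0.038,-0.02,0.001],[0,0,3.5],0.05],[[0,0,0.03],[0,0,0.1],0.05],[[0,0,0.03],[0,0,0.1],0.05],[[0,0,0],[0,0,0],0.05],[[0,0,0],[0,0,0],0.05],[[0,0,0],[0,0,0],0.05]])

```text
clock: 46.0
tool_pos: [0.4581, -0.2094, 0.0423]
eef_rot: [3.141, -0.001, -0.249]
force: [0.3, -0.8, 0.2]
finger_gap: 0.05
grip_force: 0.0
```

Request:
move_arm(moves=[[[0,0,0.02],[0,0,0],0.05],[[0,0,0.015],[0,0,0],0.05],[[0,0,0.01],[0,0,0],0.05],[[0,0,0],[0,0,0],0.05],[[0,0,0],[0,0,0],0.05]])

```text
clock: 46.5
tool_pos: [0.458, -0.2093, -0.0028]
eef_rot: [3.141, -0.001, -0.249]
force: [-0.7, 0.1, -0.2]
finger_gap: 0.0497
grip_force: 0.0
```

Request:
move_arm(moves=[[[0,0,0.006],[0,0,0],0.05],[[0,0,0.001],[0,0,0],0.05],[[0,0,0],[0,0,0],0.05],[[0,0,0],[0,0,0],0],[[0,0,0],[0,0,0],0],[[0,0,0],[0,0,0],0],[[0,0,0],[0,0,0],0]])

```text
clock: 47.2
tool_pos: [0.4575, -0.2089, -0.0104]
eef_rot: [3.142, -0.0, -0.249]
force: [-0.4, 0.8, 0.9]
finger_gap: 0.0279
grip_force: 30.0
```

Run:
```python
from h import *
st(); P=sense()["tool_pos"]; plan([(P[0],P[1],.07,-14.2,0,.04),(.621,-.269,.07,3.5,0,.04),(.621,-.269,.026,3.5,0,.03)])
```

```text
47.2 [ 0.4575 -0.2089 -0.0104] [ 1.800e+02 -1.000e-02 -1.425e+01] F [-0.4  0.8  0.9] gap 0.0279 grip 30.0 q [-0.59  0.19  1.99  0.    0.96  1.23]
[[[0.0,0.0,-0.027],[0,0,0.0],0],[[0.0,0.0,-0.027],[0,0,0.0],0],[[0.0,0.0,-0.026],[0,0,0.0],0],[[0.035,0.004,0.0],[0,0,-3.5],0],[[0.034,0.006,0.0],[0,0,-3.5],0],[[0.034,0.008,0.0],[0,0,-3.5],0],[[0.033,0.009,0.0],[0,0,-3.5],0],[[0.033,0.012,0.0],[0,0,-3.5],0],[[0.0,0.0,0.022],[0,0,-0.1],0],[[0.0,0.0,0.022],[0,0,-0.1],0]]
10 end [ 0.6208 -0.2692  0.0256] 3.5
```

Request:
move_arm(moves=[[[0,0,-0.027],[0,0,0],0],[[0,0,-0.027],[0,0,0],0],[[0,0,-0.026],[0,0,0],0],[[0.035,0.004,0],[0,0,-3.5],0],[[0.034,0.006,0],[0,0,-3.5],0],[[0.034,0.008,0],[0,0,-3.5],0],[[0.033,0.009,0],[0,0,-3.5],0],[[0.033,0.012,0],[0,0,-3.5],0],[[0,0,0.022],[0,0,-0.1],0],[[0,0,0.022],[0,0,-0.1],0],[[0,0,0],[0,0,0],0],[[0,0,0],[0,0,0],0]])

```text
clock: 48.4
tool_pos: [0.6199, -0.2687, 0.0248]
eef_rot: [-3.14, 0.002, 0.06]
force: [-0.3, -0.0, -1.4]
finger_gap: 0.0278
grip_force: 30.0
```

Request:
move_arm(moves=[[[0,0,0],[0,0,0],0],[[0,0,0],[0,0,0],0]])

```text
clock: 48.6
tool_pos: [0.6217, -0.2697, 0.0274]
eef_rot: [3.14, -0.002, 0.06]
force: [0.3, -0.4, -1.1]
finger_gap: 0.0277
grip_force: 30.0
```

Request:
move_arm(moves=[[[0,0,0.015],[0,0,0],0],[[0,0,0.01],[0,0,0],0],[[0,0,0.004],[0,0,0],0],[[0,0,0],[0,0,0],0],[[0,0,0],[0,0,0],0]])

```text
clock: 49.1
tool_pos: [0.6205, -0.269, -0.0041]
eef_rot: [-3.141, 0.001, 0.06]
force: [-0.3, -0.1, -1.5]
finger_gap: 0.0276
grip_force: 30.0
```

Request:
move_arm(moves=[[[0,0,0.001],[0,0,0],0],[[0,0,0],[0,0,0],0]])

```text
clock: 49.3
tool_pos: [0.6206, -0.269, -0.0047]
eef_rot: [-3.141, 0.0, 0.06]
force: [0.1, 0.0, -0.7]
finger_gap: 0.0281
grip_force: 30.0
```

Request:
move_arm(moves=[[[0,0,0.001],[0,0,0],0],[[0,0,0],[0,0,0],0],[[0,0,0],[0,0,0],0.045],[[0,0,0],[0,0,0],0.045],[[0,0,0],[0,0,0],0.045],[[0,0,-0.035],[0,0,0],0.045],[[0,0,-0.045],[0,0,0],0.045],[[0,0,-0.03],[0,0,0],0.045],[[0,0,0],[0,0,0],0.045],[[0,0,0],[0,0,0],0.045]])

```text
clock: 50.3
tool_pos: [0.6214, -0.2695, 0.1058]
eef_rot: [3.14, -0.002, 0.06]
force: [0.1, -0.2, -0.3]
finger_gap: 0.045
grip_force: 0.0
```

Run:
```python
from h import *
st(); t=get_image("top"); s=get_image("scene"); a=(.39,.52,-.19,-.05); o=[]
for p in (t,s):
    w=warp(p,.029,*a); g=cv2.cvtColor(cv2.GaussianBlur(w,(0,0),1),cv2.COLOR_BGR2GRAY)
    for th in (95,105,115): print(th,rects(g>th,a[0],a[2],.0008))
    o.append(cv2.resize(w[::-1,::-1],None,fx=1.4,fy=1.4))
cv2.imwrite("pics/b0.png",np.hstack(o))
```

```text
50.3 [ 0.6214 -0.2695  0.1058] [ 1.7992e+02 -1.2000e-01  3.4600e+00] F [ 0.1 -0.2 -0.3] gap 0.045 grip 0.0 q [-0.53  0.41  1.46 -0.    1.27  0.98]
95 [(0.4547, -0.076, 0.1295, 0.051, 90.0)]
105 [(0.4547, -0.0753, 0.0495, 0.1295, 0.0)]
115 [(0.4547, -0.075, 0.1295, 0.049, 90.0)]
95 [(0.4547, -0.0873, 0.0735, 0.1295, -0.0)]
105 [(0.4547, -0.087, 0.073, 0.1295, -0.0)]
115 [(0.4547, -0.0868, 0.0725, 0.1295, -0.0)]
```

View pics/b0.png

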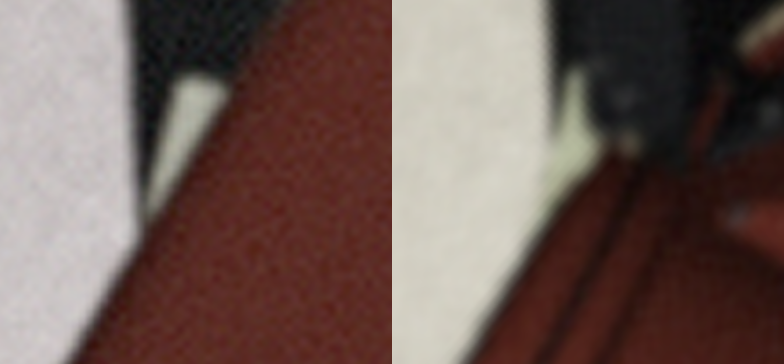

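The arm hides the bar in both views, so I'll swing right to clear them.

Request:
move_arm(moves=[[[-0.03,0.035,-0.02],[0,0,0],0.05],[[-0.03,0.035,-0.02],[0,0,0],0.05],[[-0.03,0.035,-0.02],[0,0,0],0.05],[[-0.03,0.035,0],[0,0,0],0.05],[[-0.02,0.02,0],[0,0,0],0.05],[[0,0,0],[0,0,0],0.05],[[0,0,0],[0,0,0],0.05]])

```text
clock: 51.1
tool_pos: [0.49, -0.4362, 0.1622]
eef_rot: [-3.139, 0.002, 0.059]
force: [0.3, 0.3, -0.7]
finger_gap: 0.0499
grip_force: 0.0
```

Run:
```python
from h import *
st(); t=get_image("top"); s=get_image("scene"); a=(.39,.52,-.19,-.05); o=[]
for p in (t,s):
    w=warp(p,.029,*a); b=cv2.GaussianBlur(w,(0,0),3).astype(int); g=b.sum(2)/3
    q=np.round((np.array([.4553,-.1192])-[a[0],a[2]])/.0005).astype(int); e=[q[0],-int((a[2]+.07)/.0005)]
    print("bar",b[q[0],q[1]],"bench",b[q[0],e[1]])
    m=(g>75)&((b[...,2]-b[...,0])<999)
    lim=(b[q[0],q[1]].mean()+b[q[0],e[1]].mean())/2; print(lim, rects((g>70)&(g<lim),a[0],a[2],.0005))
    o.append(cv2.resize(w[::-1,::-1],None,fx=1.4,fy=1.4))
cv2.imwrite("pics/b0b.png",np.hstack(o))
```

```text
51.1 [ 0.49   -0.4362  0.1622] [-1.7983e+02  1.0000e-01  3.3500e+00] F [ 0.3  0.3 -0.7] gap 0.0499 grip 0.0 q [-0.85  0.32  1.47  0.    1.35  0.66]
bar [138 151 149] bench [170 169 176]
158.83333333333331 [(0.4553, -0.1182, 0.1298, 0.0501, 88.4)]
bar [139 164 161] bench [175 188 191]
169.66666666666666 [(0.454, -0.1262, 0.1397, 0.0753, 61.7)]
```

View pics/b0b.png

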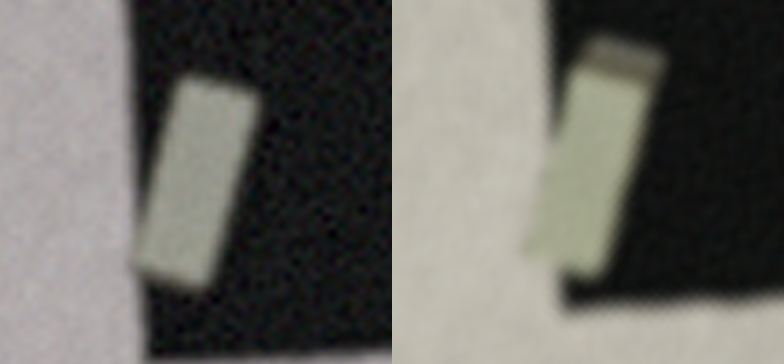

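The bar's corners in the left panel are (183,73), (262,97), (210,290) and (135,265). That gives a centre of about (0.457, −0.1205) and a yaw of −15°. I'll grasp it 15 mm towards the robot, so the gripper body keeps clear of the loaded discs' tabs.

Run:
```python
from h import *
x=(.4425,-.1166); plan([(*x,.12,-15,.05,.045),(*x,.04,-15,.05,.03)])
```

```text
[[[-0.004,-0.04,0.005],[0,0,2.3],0.05],[[-0.005,-0.04,0.005],[0,0,2.3],0.05],[[-0.007,-0.04,0.005],[0,0,2.3],0.05],[[-0.008,-0.039,0.006],[0,0,2.3],0.05],[[-0.01,-0.039,0.005],[0,0,2.3],0.05],[[-0.012,-0.039,0.006],[0,0,2.3],0.05],[[-0.013,-0.038,0.005],[0,0,2.3],0.05],[[-0.015,-0.038,0.006],[0,0,2.3],0.05],[[0.0,0.0,0.027],[0,0,0.0],0.05],[[0.0,0.0,0.026],[0,0,0.0],0.05],[[0.0,0.0,0.027],[0,0,0.0],0.05]]
11 end [ 0.4422 -0.116   0.0398] -14.9
```

Request:
move_arm(moves=[[[-0.004,-0.04,0.005],[0,0,2.3],0.05],[[-0.005,-0.04,0.005],[0,0,2.3],0.05],[[-0.007,-0.04,0.005],[0,0,2.3],0.05],[[-0.008,-0.039,0.006],[0,0,2.3],0.05],[[-0.01,-0.039,0.005],[0,0,2.3],0.05],[[-0.012,-0.039,0.006],[0,0,2.3],0.05],[[-0.013,-0.038,0.005],[0,0,2.3],0.05],[[-0.015,-0.038,0.006],[0,0,2.3],0.05],[[0,0,0.02],[0,0,0],0.05],[[0,0,0],[0,0,0],0.05],[[0,0,0],[0,0,0],0.05],[[0,0,0],[0,0,0],0.05]])

```text
clock: 52.4
tool_pos: [0.443, -0.1178, 0.1021]
eef_rot: [3.141, -0.001, -0.261]
force: [-0.2, 0.5, -0.7]
finger_gap: 0.0497
grip_force: 0.0
```

Run:
```python
from h import *
st(); plan([(.4425,-.1166,.035,-15,.05,.025),(.4425,-.1166,-.0103,-15,.05,.02)])
```

```text
52.4 [ 0.443  -0.1178  0.1021] [ 1.7999e+02 -6.0000e-02 -1.4940e+01] F [-0.2  0.5 -0.7] gap 0.0497 grip 0.0 q [-0.43 -0.09  2.04 -0.    1.19  1.4 ]
[[[0.0,0.0,0.022],[0,0,0.0],0.05],[[0.0,-0.001,0.023],[0,0,0.0],0.05],[[-0.001,0.0,0.022],[0,0,0.0],0.05],[[0.0,0.0,0.015],[0,0,0.0],0.05],[[0.0,0.0,0.015],[0,0,0.0],0.05],[[0.0,0.0,0.015],[0,0,0.0],0.05]]
6 end [ 0.4423 -0.1166 -0.0099] -14.9
```

Request:
move_arm(moves=[[[0,0,0.022],[0,0,0],0.05],[[0,-0.001,0.023],[0,0,0],0.05],[[0,0,0.022],[0,0,0],0.05],[[0,0,0.015],[0,0,0],0.05],[[0,0,0.015],[0,0,0],0.05],[[0,0,0.009],[0,0,0],0.05],[[0,0,0],[0,0,0],0.05],[[0,0,0],[0,0,0],0.05]])

```text
clock: 53.2
tool_pos: [0.443, -0.117, -0.0041]
eef_rot: [3.142, -0.001, -0.261]
force: [-0.8, 0.1, -0.1]
finger_gap: 0.0496
grip_force: 0.0
```

Request:
move_arm(moves=[[[0,0,0.004],[0,0,0],0.05],[[0,0,0.001],[0,0,0],0.05],[[0,0,0],[0,0,0],0],[[0,0,0],[0,0,0],0],[[0,0,0],[0,0,0],0],[[0,0,0],[0,0,0],0],[[0,0,0],[0,0,0],0]])

```text
clock: 53.9
tool_pos: [0.4426, -0.1165, -0.0096]
eef_rot: [-3.142, -0.0, -0.261]
force: [-0.4, 0.8, 0.7]
finger_gap: 0.0272
grip_force: 30.0
```

Run:
```python
from h import *
st(); P=sense()["tool_pos"]; plan([(P[0],P[1],.085,-15,0,.04),(.6022,-.208,.085,3.5,0,.04),(.6022,-.208,.026,3.5,0,.03)])
```

```text
53.9 [ 0.4426 -0.1165 -0.0096] [-1.800e+02 -1.000e-02 -1.494e+01] F [-0.4  0.8  0.7] gap 0.0272 grip 30.0 q [-0.43  0.09  2.1   0.    0.95  1.4 ]
[[[0.0,0.0,-0.032],[0,0,0.0],0],[[0.0,0.0,-0.031],[0,0,0.0],0],[[0.0,0.0,-0.032],[0,0,0.0],0],[[0.036,0.009,0.0],[0,0,-3.7],0],[[0.035,0.012,0.0],[0,0,-3.7],0],[[0.034,0.014,0.0],[0,0,-3.7],0],[[0.033,0.016,0.0],[0,0,-3.7],0],[[0.031,0.018,0.0],[0,0,-3.7],0],[[0.0,0.0,0.03],[0,0,0.0],0],[[0.0,0.0,0.029],[0,0,0.0],0]]
10 end [ 0.6017 -0.2076  0.0264] 3.6
```

Request:
move_arm(moves=[[[0,0,-0.032],[0,0,0],0],[[0,0,-0.031],[0,0,0],0],[[0,0,-0.032],[0,0,0],0],[[0.036,0.009,0],[0,0,-3.7],0],[[0.035,0.012,0],[0,0,-3.7],0],[[0.034,0.014,0],[0,0,-3.7],0],[[0.033,0.016,0],[0,0,-3.7],0],[[0.031,0.018,0],[0,0,-3.7],0],[[0,0,0],[0,0,0],0],[[0,0,0],[0,0,0],0],[[0,0,0],[0,0,0],0]])

```text
clock: 55.0
tool_pos: [0.6004, -0.2068, 0.0846]
eef_rot: [-3.141, 0.002, 0.062]
force: [0.5, 0.9, -1.6]
finger_gap: 0.0276
grip_force: 30.0
```

Run:
```python
from h import *
st(); plan([(.6022,-.208,.026,3.5,0,.03),(.6022,-.208,-.0035,3.5,0,.015)])
```

```text
55.0 [ 0.6004 -0.2068  0.0846] [-1.7994e+02  1.0000e-01  3.5300e+00] F [ 0.5  0.9 -1.6] gap 0.0276 grip 30.0 q [-0.46  0.34  1.59  0.    1.21  1.05]
[[[0.001,0.001,0.029],[0,0,0.0],0],[[0.001,0.0,0.03],[0,0,0.0],0],[[0.0,0.0,0.015],[0,0,0.0],0],[[0.0,0.0,0.014],[0,0,0.0],0]]
4 end [ 0.6024 -0.2077 -0.0034] 3.5
```

Request:
move_arm(moves=[[[0.001,0.001,0.029],[0,0,0],0],[[0.001,0,0.03],[0,0,0],0],[[0,0,0.015],[0,0,0],0],[[0,0,0.008],[0,0,0],0],[[0,0,0.003],[0,0,0],0],[[0,0,0],[0,0,0],0],[[0,0,0],[0,0,0],0]])

```text
clock: 55.7
tool_pos: [0.6047, -0.209, 0.0018]
eef_rot: [3.14, -0.002, 0.062]
force: [0.2, 0.2, 0.2]
finger_gap: 0.0279
grip_force: 30.0
```

Request:
move_arm(moves=[[[0,0,0.002],[0,0,0],0],[[0,0,0],[0,0,0],0]])

```text
clock: 55.9
tool_pos: [0.604, -0.2087, -0.0012]
eef_rot: [3.141, -0.001, 0.062]
force: [-0.5, -0.2, -1.8]
finger_gap: 0.0273
grip_force: 30.0
```

Request:
move_arm(moves=[[[0,0,0.001],[0,0,0],0],[[0,0,0],[0,0,0],0]])

```text
clock: 56.1
tool_pos: [0.6036, -0.2085, -0.0028]
eef_rot: [-3.142, 0.0, 0.062]
force: [0.2, 0.2, -1.3]
finger_gap: 0.0278
grip_force: 30.0
```

Request:
move_arm(moves=[[[0,0,0.001],[0,0,0],0],[[0,0,0],[0,0,0],0]])

```text
clock: 56.3
tool_pos: [0.6035, -0.2084, -0.004]
eef_rot: [-3.141, 0.0, 0.062]
force: [-0.2, 0.3, -0.5]
finger_gap: 0.0277
grip_force: 30.0
```

Request:
move_arm(moves=[[[0,0,0.001],[0,0,0],0],[[0,0,0],[0,0,0],0]])

```text
clock: 56.5
tool_pos: [0.6038, -0.2085, -0.0046]
eef_rot: [3.142, -0.0, 0.062]
force: [-1.1, -0.3, 1.0]
finger_gap: 0.0274
grip_force: 30.0
```

Contact; release, lift straight up and swing clear, then check by measurement.

Request:
move_arm(moves=[[[0,0,0],[0,0,0],0.042],[[0,0,0],[0,0,0],0.042],[[0,0,0],[0,0,0],0.042],[[0,0,-0.035],[0,0,0],0.042],[[0,0,-0.045],[0,0,0],0.042],[[0,0,-0.045],[0,0,0],0.042],[[-0.03,0.03,0],[0,0,0],0.042],[[-0.04,0.03,0],[0,0,0],0.042],[[-0.04,0.04,0],[0,0,0],0.042],[[-0.04,0.045,0],[0,0,0],0.042],[[-0.04,0.045,0],[0,0,0],0.042],[[-0.03,0.045,0],[0,0,0],0.042]])

```text
clock: 57.7
tool_pos: [0.416, -0.4332, 0.1205]
eef_rot: [3.142, -0.0, 0.062]
force: [-0.3, -0.5, -0.4]
finger_gap: 0.042
grip_force: 0.0
```

Request:
move_arm(moves=[[[-0.03,0.045,0],[0,0,0],0.042],[[-0.03,0.045,0],[0,0,0],0.042],[[0,0,0],[0,0,0],0.042],[[0,0,0],[0,0,0],0.042]])

```text
clock: 58.1
tool_pos: [0.3664, -0.5194, 0.1199]
eef_rot: [-3.141, -0.0, 0.059]
force: [0.3, 0.2, -0.0]
finger_gap: 0.0421
grip_force: 0.0
```

Run:
```python
from h import *
st(); t=get_image("top"); s=get_image("scene")
for p in (t,s):
    a=(.5,.75,-.42,-.12); w=cv2.GaussianBlur(warp(p,.034,*a),(0,0),1.5).astype(int); d=w[...,2]-w[...,0]
    print("in tray",rects((d<22)&(w.sum(2)/3>85),a[0],a[2],.0012))
    C=cloud(p)
    for x,y in ((.625,-.344),(.6205,-.269),(.6188,-.2075)):
        k=C[(np.abs(C[...,0]-x)<.025)&(np.abs(C[...,1]-y)<.009)&(C[...,2]<.1)]; print("top z",len(k),np.round(np.median(k[:,2]),4),end="; ")
    k=C[(np.abs(C[...,0]-.458)<.1)&(C[...,1]>-.5)&(C[...,1]<-.08)&(C[...,2]>.02)&(C[...,2]<.04)&(C[...,0]<.535)]
    print("\n bench bar pts",len(k),np.round(np.percentile(k,[5,50,95],axis=0),3).tolist() if len(k) else 0)
for u in ("disc1","bar1"):
    for r in look_for(t,u): print(u,round(r["score"],2),np.round(np.array(r["extent"])*[512,384,512,384],1))
```

```text
58.1 [ 0.3664 -0.5194  0.1199] [-1.7996e+02 -1.0000e-02  3.3900e+00] F [ 0.3  0.2 -0. ] gap 0.0421 grip 0.0 q [-1.08  0.31  1.57  0.    1.27  0.43]
in tray [(0.6247, -0.2702, 0.2495, 0.2995, 90.0), (0.6137, -0.207, 0.0726, 0.0299, 86.3), (0.616, -0.2681, 0.0721, 0.0308, 86.7), (0.6227, -0.3433, 0.0727, 0.0318, 83.3)]
top z 115 0.0344; top z 118 0.0345; top z 115 0.0343; 
 bench bar pts 308 [[0.451, -0.439, 0.024], [0.482, -0.425, 0.029], [0.513, -0.409, 0.032]]
in tray [(0.682, -0.2702, 0.135, 0.2995, 90.0)]
top z 157 0.0338; top z 140 0.0342; top z 129 0.0337; 
 bench bar pts 326 [[0.456, -0.44, 0.025], [0.489, -0.425, 0.029], [0.519, -0.411, 0.031]]
disc1 0.78 [261.6 151.6 299.7 165.4]
disc1 0.78 [145.3 265.9 174.9 308.2]
disc1 0.75 [129.1  94.8 169.  115.7]
disc1 0.67 [252.2 142.6 266.5 159.7]
disc1 0.64 [258.3 154.6 290.  197. ]
disc1 0.56 [243.2 173.2 260.7 190.4]
bar1 0.92 [415.4 207.2 428.6 235. ]
bar1 0.85 [333.5 157.  349.4 180.3]
bar1 0.83 [380.2 154.  397.4 178.8]
bar1 0.72 [355.6 153.6 368.9 181. ]
bar1 0.54 [255.8 145.3 264.9 156.3]
```

All three bars in the tray have their tops at 34 mm, so they lie flat on the floor and apart. The fourth bar was knocked a little but lies outside the tray on the mat. The discs are stacked. Handing in.

```bash
python3 -c "
from cell import *
print(sign_off())"
```

```text
the job is handed in; nothing more can be done
None
```

The job is handed in at about 58 s: all four discs are stacked on the hanger with slots at least 85° apart, three bars lie flat in the tray, and the fourth is outside it on the mat. I viewed 15 pictures, one over the limit of 14.

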